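Set the swivel fixture to the red mark and register the drive case

ROBOT

A 7-joint arm with a two-finger parallel gripper is mounted at the origin on a cart in front of the work surface, level with it; the furniture and walls round the work are solid. World frame = base frame: x ahead of the robot, y to its left, z up, the work surface at z = 0. Lengths are in m, angles in degrees, forces in N, time in s.
With the tool pointing down it reaches from about 0.4 to 0.85 m from the base axis. Payload 4.4 kg.
Tool frame: the origin (TCP) lies on the centre line of the jaws, within the pads' length; the fingertips stand bot.tips_ahead ahead of it and the grasp point (between the pads) is the TCP (bot.tips_ahead is the distance from the TCP to the fingertips, in m); x points along the fingers, y is the direction in which the jaws open and shut, and the axes are right-handed (so a half turn about x gives the same grasp; the last joint's range is limited). The gripper opens to 94 mm and grips with 3 to 60 N. Pads are 16 mm wide; open, the fingers measure 119 mm over their backs; the gripper's body (75 mm by 177 mm) begins 78 mm behind the grasp point.
Start: joints at [-74.989, 36.005, 2.206, 86.941, -1.547, 57.084, -1.146], TCP at [0.209, 0.615, 0.203] pointing down, gripper open.
Joint ranges: [-175.42, 175.42], [-21.48, 121.26], [-71.46, 75.88], [10.55, 141.38], [-63.04, 243.04], [13.31, 113.54], [-168.57, 168.57]. Speed limits (degrees/s): [147.25, 147.25, 180, 180, 180, 180, 180].

INTERFACE

Orientations are given as [roll, pitch, yaw] about the fixed x, y, z axes, in that order (R = Rz(yaw) Ry(pitch) Rx(roll)).
In Python, from cell import bot, eyes gives the robot as it stands.
- The arm moves only by the tool apply_moves, never from a script. Its argument "motion" is a list of rows, each a list of 5 numbers: the shift along the tool's x, y, z in mm, then the turn about the tool's x in rad, then the finger opening in mm, from 0 to 94. A call has 1 to 8 rows; each row is the pose to reach, as a shift and turn from the pose measured when the call began, along the tool's axes at that moment; what a row does not reach only later rows make up. A row lasts 1/12 s, in which the tool goes at most 41.7 mm and 7.16 degrees, less where a joint would pass 70% of its speed; a pose out of reach is approached as far as the arm can. A call with a gripper value outside its range is refused whole. The fingers move at their own pace and stop on an object; the grip force is fixed at half the most. Time passes only in rows, so rows that repeat a pose let the fingers close. It gives the time, the measured TCP pose, the force and the opening at its end, in the units of the state.
- bot.read_state(): the state, without advancing time (a new reading comes with each control period).
- eyes.camera(name): name is "scene" or "top" or "wrist"; returns a dict with "pixels" (480x640x3 uint8, blue, green, red), "fx", "fy", "cx", "cy" (pixels), "k1" (the pictures are not rectified: a ray, as slopes to the right and down, at radius r is drawn at 1 + k1 r^2 times it, then the intrinsics apply), "cam_to_world" (4x4, takes a point from camera to world coordinates); the wrist camera has in their place "tool_from_camera" (4x4, takes a point from camera to tool coordinates, whose origin is the TCP and whose axes are the tool frame's). Camera axes: x right, y down, z forward; pixel columns grow to the right and rows downward; lengths in m; the calibration is good to about 2 mm. A picture is of the moment at which its call begins: read the wrist's pose just before it. There is no depth.
- bot.finish_job(): hands the job in, once; it reports no verdict.
The state is a dict: "clock": time; "qpos": joint angles; "qd": joint speeds; "joint_efforts": joint torques, N m; "ee_pos": TCP position; "ee_rot": TCP orientation; "ft_force": force on the tool from outside, world axes, zero at the start; "torque": the same for the moment, N m; "opening": opening from 0.0 (shut) to 1.0 (fully open).
Only numpy, scipy, OpenCV 4.12 (cv2) and the standard library are available. Lean on these libraries where they do the work, as an engineer would, in place of code of your own. Each camera call takes 0.05 s, during which the arm holds its last target.

TASK

Loosen the orange clamp knob of the swivel fixture by turning it anticlockwise nearly to its stop, swing the table by its black post until the white pointer lines up with the red mark, and turn the knob back clockwise until the table is clamped fully tight. Then, with the table clamped there, slide the black drive case along its channel until it sits fully home against the end stop. Do not lift the case out of the channel, shift the red mark or disturb the loose tools and dish on the bench.

Things in the scene. Friction and masses are not known exactly. Their poses are not given: they have to be found in the camera images.
- swivel_base: Grey cast base, bolted down: a disc of radius 124 mm, 18 mm high, with a housing on its right side that carries the clamp knob. Origin on the bench at the table's pivot; z up, x away from the robot (yawed up to 0.2 rad), y left. The white angle ticks are on the front (-x) rim.
- knob (a joint): Clamp knob angle, rad: 0 = fully tight, grows anticlockwise seen from its outer end, stop at 1.4. The table is really gripped (about 3 N m) below about 0.4, free above 0.5; above 1.0 counts as loosened, below 0.2 as tight. Turns with 0.12 N m (0.2 when tightening) and stays where it is left.
- knob_grip (a point): Grip point on the knob's axis; turns with it; z = the axis, outward, leaning 35 deg from vertical halfway between the base's -x and -y (front right). Orange bar handle, 64 mm long, 16 wide (grip across this), 32 tall on a 44 mm black disc. The point is 18 mm above the disc, 14 mm below the bar's end face. The bar's length lies at -0.65 rad about z from this point's x: at knob value 0.65 it runs straight up the slope.
- table (a joint): Table angle about the vertical pivot, rad, grows clockwise seen from above; 0 = channel parallel to the base's x axis, which is the start. Range -0.3 to 1.0. When unclamped it moves with about 0.15 N m and stays where it is left.
- mark (a joint): Where the red mark stands on the rim, in the same angle and sense as the table (0.3 to 0.75): the pointer is on the mark when the table's value equals the mark's. It sits tight and is not to be moved.
- pointer (a point): Tip of the table's white pointer, 106 mm from the pivot on the table's front end, 26 mm above the bench. x, y, z as the table's.
- mark_tip (a point): Inner end of the red mark on the base's rim, 112 mm from the pivot, 26 mm above the bench; the mark is 7 mm wide. Its x axis lies along the mark's radius, toward the pivot.
- post (a point): On the axis of the black round handle post on the left of the table, 115 mm from the pivot. Post 22 mm in diameter, upright from a 15 mm radius collar (top 48 mm above the bench) to its top 102 mm above the bench; this point is 85 mm above the bench.
- stop (a point): Middle of the end stop's inner face, at the table's surface (44 mm above the bench), at the channel's far end. x points along the channel into the stop, z up; the pivot is 75 mm along -x. Stop 16 mm high. Channel 67 mm wide between rails 8 mm high, 6 thick, that reach 125 mm from the stop; the plate is 90 mm wide and reaches 160 mm from the stop.
- drive_case: Black external drive case, 63 x 112 x 24 mm, 0.13 to 0.25 kg, loose, lying flat between the rails with its long side along the channel. Origin at the centre of its underside, y along its 112 mm length (pointing away from or toward the stop), z up. It starts 22 to 37 mm short of the stop; when home its origin is 56 mm from the stop's face.
- screwdriver: loose precision screwdriver, 142 mm, blue handle, lying between robot and fixture; a bystander; origin at the centre of its underside.
- tweezers: loose steel tweezers, 126 mm, lying between robot and fixture; a bystander; origin at the centre of its underside.
- screw_dish: loose metal dish of screws, 85 mm wide, 18 high, between robot and fixture; a bystander; origin at the centre of its underside.
Not all that is in view belongs to the job. Of the things shaped like the drive_case, the black one is meant.

How it is judged:
By the outcome, as a careful person would: the job done as asked, in the order asked, and still so for the second after the job is handed in, with the robot touching nothing.
It also fails if it takes over 72 s, if anything falls off the work surface, if the arm or the gripper's body presses on something with over 40 N, if the wrist force passes 120 N, or if a joint passes its speed limit or range.

## Working session

There is one attempt and no reset: what is moved stays moved. The work goes in short steps, Python scripts to look and compute and a tool call to move; the robot and the scene stay as the last step left them, time stands still between calls to the robot, and variables do not carry over. Pictures are saved under pics/ and viewed, and the job is handed in when it is done.

Besides the shell and the picture viewer there is one more tool, called after "Call:" as name(argument=value, ...) on one line, values as JSON. apply_moves: Moves the arm, as the interface text tells. Its arguments: {"type":"object","properties":{"motion":{"type":"array"}},"required":["motion"]}

```bash
ls; mkdir -p pics; python3 - <<'E'
from cell import bot, eyes
import cv2
print(bot.read_state(), bot.tips_ahead)
for n in ["scene","top","wrist"]:
    c=eyes.camera(n); cv2.imwrite(f"pics/{n}0.png",c["pixels"])
    print(n,{k:v for k,v in c.items() if k!="pixels"})
E
```

```text
pics
{'clock': 0.0, 'qpos': array([-74.99054639,  36.05754308,   2.2003758 ,  86.99410509,
        -1.54631502,  57.08399238,  -1.14558632]), 'qd': array([ 0.01519645, -0.02355447,  0.16833821,  0.02883706, -0.03293811,
        0.05573664,  0.07241144]), 'joint_efforts': array([ 5.57425101e-04, -5.49727893e+01,  1.14378165e+00, -1.86635202e+01,
       -5.21251594e-02,  2.36418319e-02,  1.73450171e-04]), 'ee_pos': array([0.20899489, 0.61478965, 0.20237954]), 'ee_rot': array([ -89.69250906,   89.89396899, -108.46951749]), 'ft_force': array([ 0.50679307, -0.08141517,  0.35553734]), 'torque': array([-0.00691641, -0.02667284,  0.02114284]), 'opening': 1.0026423228914734} 0.019
scene {'fx': 557.3141215717802, 'fy': 557.3141215717802, 'cx': 318.97437339637685, 'cy': 236.14208968954097, 'k1': -0.022441353406075462, 'cam_to_world': array([[ 0.72060608, -0.28845557,  0.63049208, -0.09904249],
       [-0.69332264, -0.29253449,  0.65857975, -0.64608882],
       [-0.00553032, -0.91171101, -0.41079491,  0.48514779],
       [ 0.        ,  0.        ,  0.        ,  1.        ]])}
top {'fx': 541.5316
[... 177 characters left out ...]
,  0.3398115 ],
       [-0.99991632, -0.01124457,  0.00639697, -0.03281958],
       [-0.00472667, -0.14274597, -0.98974807,  1.25308484],
       [ 0.        ,  0.        ,  0.        ,  1.        ]])}
wrist {'fx': 353.80824691552357, 'fy': 353.80824691552357, 'cx': 322.44203818136674, 'cy': 245.565852702275, 'k1': -0.027711162934983782, 'tool_from_camera': array([[-1.09970275e-03, -2.56176189e-01,  9.66629480e-01,
        -1.80635166e-01],
       [ 9.99999247e-01,  2.45463258e-04,  1.20271913e-03,
        -8.05136231e-04],
       [-5.45380024e-04,  9.66630074e-01,  2.56175726e-01,
        -7.54632387e-02],
       [ 0.00000000e+00,  0.00000000e+00,  0.00000000e+00,
         1.00000000e+00]])}
```

View pics/scene0.png

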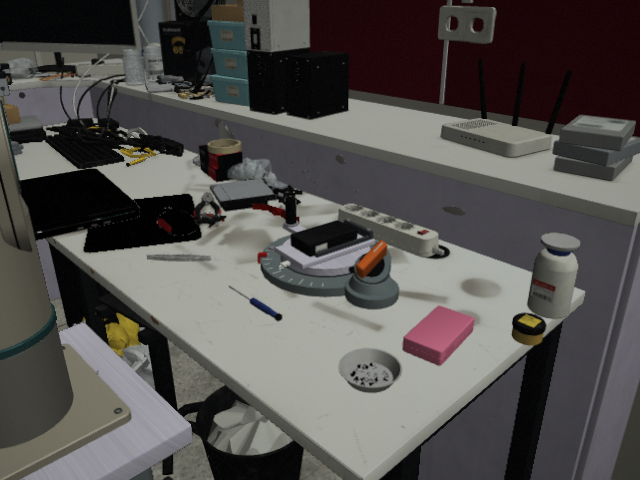

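View pics/top0.png

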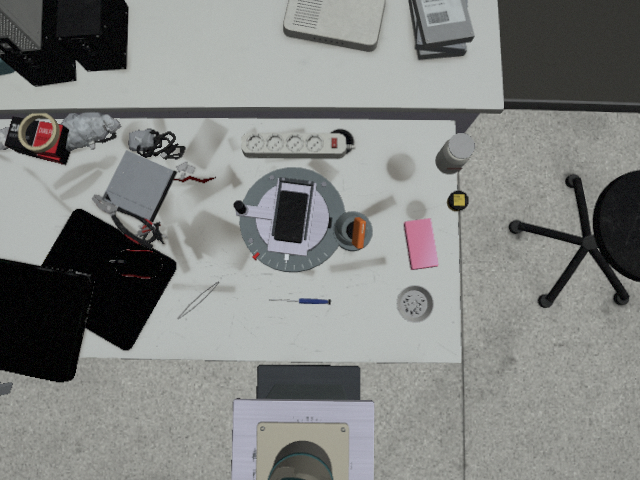

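View pics/wrist0.png

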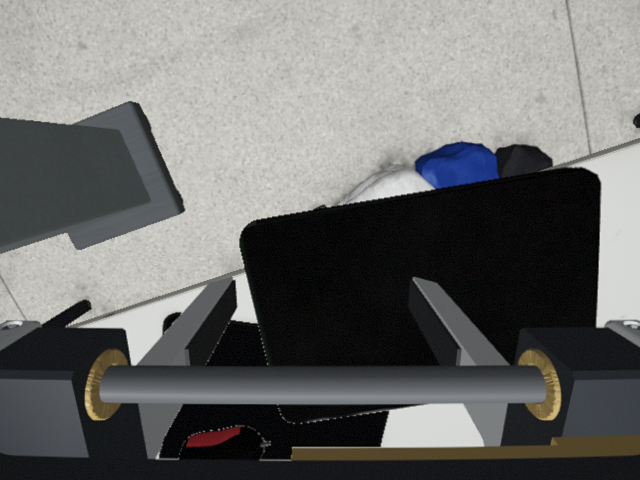

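```bash
python3 - <<'E'
import cv2
a=cv2.imread("pics/top0.png")[120:330,230:450]
cv2.imwrite("pics/top0c.png",cv2.resize(a,None,fx=3.4,fy=2.8 if 0 else 2.85,interpolation=cv2.INTER_CUBIC)) if 0 else cv2.imwrite("pics/top0c.png",cv2.resize(a[:,:],None,fx=2.8,fy=2.8,interpolation=cv2.INTER_CUBIC))
E
```

```text
(no output)
```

View pics/top0c.png

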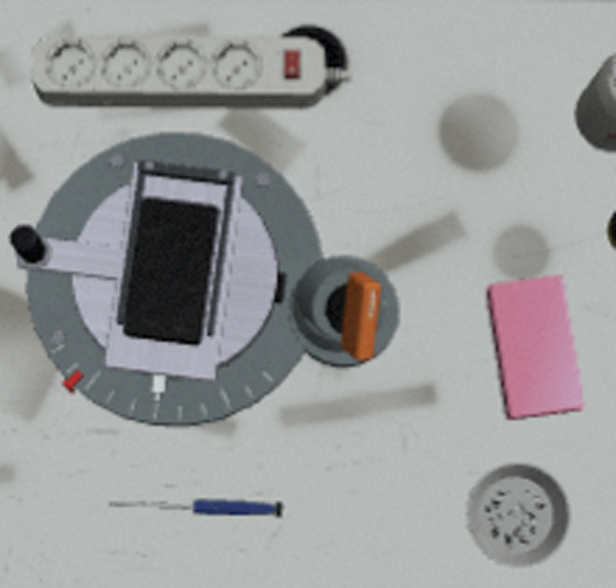

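```bash
cat > h.py <<'E'
from cell import bot, eyes
import cv2, numpy as np
from scipy.spatial.transform import Rotation as R
def T_tool(s=None):
    s=s or bot.read_state(); T=np.eye(4); T[:3,:3]=R.from_euler('xyz',s['ee_rot'],degrees=True).as_matrix(); T[:3,3]=s['ee_pos']; return T
def grab(n,name):
    s=bot.read_state(); c=eyes.camera(n); cv2.imwrite(f'pics/{name}.png',c['pixels'])
    if n=='wrist': c['cam_to_world']=T_tool(s)@c['tool_from_camera']
    np.savez(f'pics/{name}.npz',**{k:v for k,v in c.items() if k!='pixels'}); return c
def load(name): return {k:v for k,v in np.load(f'pics/{name}.npz').items()}
def proj(c,P):
    P=np.atleast_2d(P).astype(float); W=c['cam_to_world']; p=(P-W[:3,3])@W[:3,:3]; a=p[:,:2]/p[:,2:]
    a=a*(1+c['k1']*(a**2).sum(1,keepdims=True)); return a*[c['fx'],c['fy']]+[c['cx'],c['cy']]
def ray(c,uv):
    d=(np.array(uv,float)-[c['cx'],c['cy']])/[c['fx'],c['fy']]; a=d.copy()
    for _ in range(20): a=d/(1+c['k1']*(a@a))
    v=c['cam_to_world'][:3,:3]@np.r_[a,1]; return c['cam_to_world'][:3,3],v
def onz(c,uv,z):
    o,v=ray(c,uv); return o+v*(z-o[2])/v[2]
def crop(name,u0,u1,v0,v1,f,out):
    a=cv2.imread(f'pics/{name}.png')[v0:v1,u0:u1]; cv2.imwrite(f'pics/{out}.png',cv2.resize(a,None,fx=f,fy=f,interpolation=cv2.INTER_CUBIC))
E
python3 - <<'E'
from h import *
grab('top','t1'); grab('scene','s1')
crop('t1',230,350,160,280,5,'t1c'); crop('t1',330,380,205,255,10,'t1k'); crop('s1',250,410,170,310,5,'s1c')
E
```

```text
(no output)
```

View pics/t1c.png

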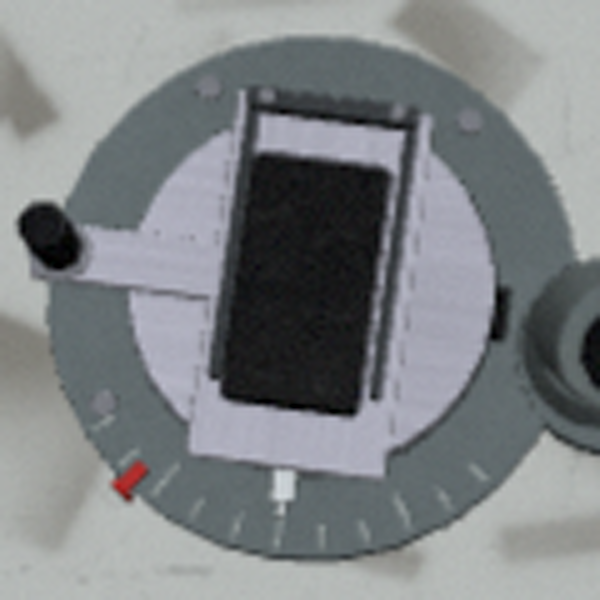

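View pics/t1k.png

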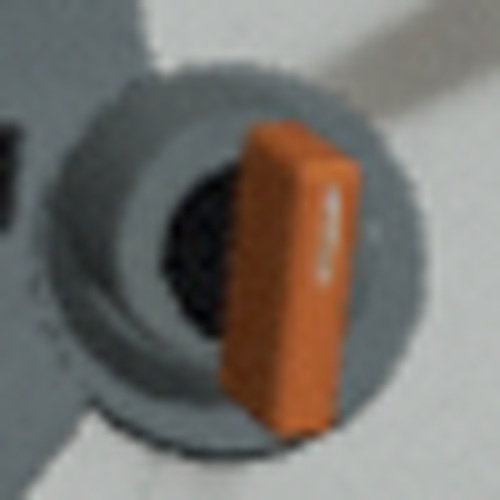

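View pics/s1c.png

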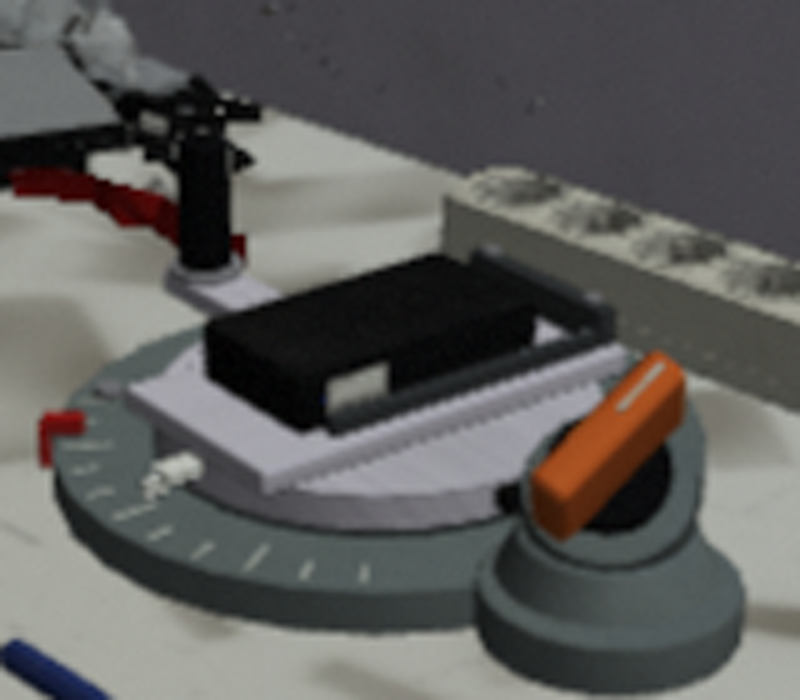

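```bash
python3 - <<'E'
from h import *
c=load('t1'); s=load('s1')
o=lambda u,v:((u+.5)/5-.5+230,(v+.5)/5-.5+160)
k=lambda u,v:((u+.5)/10-.5+330,(v+.5)/10-.5+205)
q=lambda u,v:((u+.5)/5-.5+250,(v+.5)/5-.5+170)
print('disc L/T/B',onz(c,o(48,298),.018),onz(c,o(312,37),.018),onz(c,o(312,560),.018))
P=onz(c,o(43,225),.102);print('post',P)
pt=onz(c,o(283,508),.026);print('ptr',pt)
m=onz(c,o(143,470),.026);print('mark',m)
print('case top corners',[onz(c,o(*a),.068).round(4) for a in [(255,153),(390,168),(357,415),(221,398)]])
print('plate corners z44',[onz(c,o(*a),.044).round(4) for a in [(189,455),(384,477)]])
# knob bar end face corners (top) + triangulate w/ scene
def tri(a,b):
    o1,v1=ray(c,a);o2,v2=ray(s,b);v1/=np.linalg.norm(v1);v2/=np.linalg.norm(v2)
    A=np.c_[v1,-v2];t=np.linalg.lstsq(A,o2-o1,rcond=None)[0];p,r=o1+t[0]*v1,o2+t[1]*v2;return ((p+r)/2).round(4),np.linalg.norm(p-r).round(4)
print(tri(o(43,225),q(203,120)))
# bar outer face: far-left,far-right,near-right,near-left in top
print('farR',tri(k(358,165),q(684,365)),'farL',tri(k(300,165),q(655,352)))
print('nearR',tri(k(330,430),q(577,510)),'nearL',tri(k(272,432),q(535,485)))
E
```

```text
disc L/T/B [0.56158317 0.15459677 0.018     ] [0.6877027 0.034266  0.018    ] [0.44126392 0.02965809 0.018     ]
post [0.57870147 0.14511272 0.102     ]
ptr [0.46417546 0.04289705 0.026     ]
mark [0.48083362 0.10724485 0.026     ]
case top corners [array([0.6197, 0.0561, 0.068 ]), array([ 0.6134, -0.0046,  0.068 ]), array([0.5016, 0.0084, 0.068 ]), array([0.5085, 0.0687, 0.068 ])]
plate corners z44 [array([0.4858, 0.0846, 0.044 ]), array([ 0.4769, -0.0033,  0.044 ])]
(array([0.5777, 0.1434, 0.1098]), np.float64(0.0016))
farR (array([ 0.5451, -0.1308,  0.1045]), np.float64(0.0003)) farL (array([ 0.545 , -0.1184,  0.1051]), np.float64(0.0006))
nearR (array([ 0.4935, -0.129 ,  0.0697]), np.float64(0.0046)) nearL (array([ 0.4913, -0.1149,  0.0744]), np.float64(0.0016))
```

```bash
cat >> h.py <<'E'
def yaw_y():  # world azimuth (deg) of tool y
    y=T_tool()[:3,1]; return np.degrees(np.arctan2(y[1],y[0]))
def plan(target, az=None):
    """shift in tool axes mm and turn rad to reach target TCP with tool y azimuth az (mod 180)"""
    T=T_tool(); d=T[:3,:3].T@(np.array(target)-T[:3,3])*1000
    out=d.round(1)
    tr=None
    if az is not None:
        dz=(az-yaw_y()+90)%180-90; tr=-np.radians(dz) # tool x down: +turn about x = clockwise from above
    print('tcp',T[:3,3].round(4),'yaz',round(yaw_y(),1),'shift',out,'turn',tr and round(tr,3),'f',bot.read_state()['ft_force'].round(1),'op',round(bot.read_state()['opening']*94,1),'t',bot.read_state()['clock'])
    return out,tr
PIV=np.array([.565,.031]); YAW=-.11
E
python3 - <<'E'
from h import *
print(T_tool().round(3))
plan([.50,-.10,.28],-4+90)
plan([.50,-.10,.28])
E
```

```text
[[-0.     0.322  0.947  0.209]
 [-0.001  0.947 -0.322  0.615]
 [-1.    -0.001  0.     0.203]
 [ 0.     0.     0.     1.   ]]
tcp [0.2092 0.6151 0.2029] yaz 71.2 shift [ -76.6 -583.5  505.6] turn -0.258 f [ 0.2 -0.6 -0.3] op 94.2 t 0.25
tcp [0.2092 0.6151 0.2029] yaz 71.2 shift [ -76.6 -583.5  505.6] turn None f [ 0.2 -0.6 -0.3] op 94.2 t 0.25
```

Call:
apply_moves(motion=[[-77,-583,506,2.88,94],[-77,-583,506,2.88,80],[-77,-583,506,2.88,60],[-77,-583,506,2.88,40],[-77,-583,506,2.88,34],[-77,-583,506,2.88,34],[-77,-583,506,2.88,34],[-77,-583,506,2.88,34]])

```text
clock: 0.92
ee_pos: [0.3347, 0.3063, 0.2367]
ee_rot: [114.4, 90.0, 38.0]
ft_force: [1.2, 0.2, 0.2]
opening: 0.538
```

```bash
python3 - <<'E'
from h import *
plan([.50,-.10,.28],-94); print(T_tool().round(3),bot.read_state()['qpos'].round(1))
E
```

```text
tcp [0.3347 0.3063 0.2367] yaz 13.6 shift [-43.3  65.3 433.8] turn -1.264 f [1.2 0.2 0.2] op 50.5 t 0.9167
[[ 0.     0.972  0.235  0.335]
 [ 0.     0.235 -0.972  0.306]
 [-1.     0.    -0.     0.237]
 [ 0.     0.     0.     1.   ]] [-61.4  18.3  20.3 114.7  -8.4  48.3 -22.9]
```

Call:
apply_moves(motion=[[-43,65,434,1.88,34],[-43,65,434,1.88,34],[-43,65,434,1.88,34],[-43,65,434,1.88,34],[-43,65,434,1.88,34],[-43,65,434,1.88,34],[-43,65,434,1.88,34],[-43,65,434,1.88,34]])

```text
clock: 1.58
ee_pos: [0.4592, -0.001, 0.2695]
ee_rot: [175.6, 89.9, 41.9]
ft_force: [1.0, 0.6, 0.4]
opening: 0.359
```

```bash
python3 - <<'E'
from h import *
plan([.50,-.10,.28],-94); print(bot.read_state()['qpos'].round(1))
E
```

```text
tcp [ 0.4592 -0.001   0.2695] yaz -43.7 shift [-10.5  97.9  43.4] turn 0.878 f [1.  0.6 0.4] op 33.8 t 1.5833
[-33.6  19.   40.6 111.6 -15.1  54.7 -29.4]
```

Call:
apply_moves(motion=[[-10,98,43,0.88,34],[-10,98,43,0.88,34],[-10,98,43,0.88,34],[-10,98,43,0.88,34],[-10,98,43,0.88,34],[-10,98,43,0.88,34],[-10,98,43,0.88,34],[-10,98,43,0.88,34]])

```text
clock: 2.25
ee_pos: [0.5003, -0.0998, 0.2792]
ee_rot: [-131.1, 90.0, 44.6]
ft_force: [-0.4, 0.8, -0.4]
opening: 0.359
```

```bash
python3 - <<'E'
from h import *
grab('wrist','w1')
plan([.545,-.120,.099],-94); print(bot.read_state()['qpos'].round(1))
E
```

```text
tcp [ 0.5003 -0.0997  0.2792] yaz -94.1 shift [180.3  17.2 -46. ] turn -0.001 f [ 0.7  0.7 -1. ] op 33.8 t 2.3
[-27.9  27.4  54.3 103.9 -25.2  61.7 -58.4]
```

View pics/w1.png

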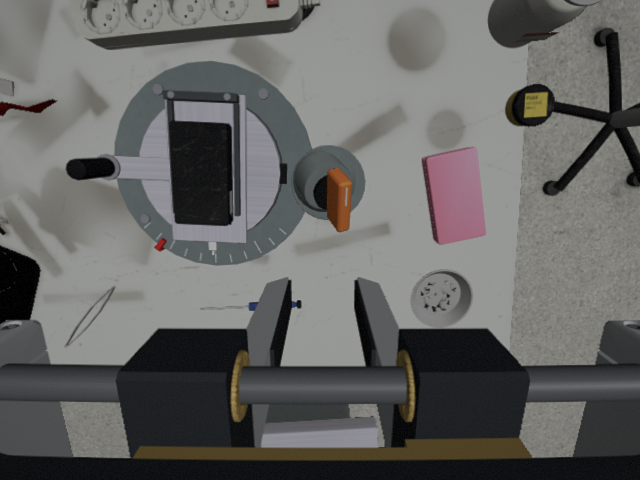

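```bash
python3 - <<'E'
from h import *
crop('w1',285,375,135,240,7,'w1k'); crop('w1',60,260,140,270,4,'w1t')
# predicted model points
G=np.array([.525,-.1183,.0769]);a=-np.pi+np.pi/4+YAW
n=np.r_[np.sin(np.radians(35))*np.array([np.cos(a),np.sin(a)]),np.cos(np.radians(35))]
u=np.r_[-np.cos(np.radians(35))*np.array([np.cos(a),np.sin(a)]),np.sin(np.radians(35))];v=np.cross(n,u)
d=0-.65;l=np.cos(d)*u+np.sin(d)*v;m=np.cross(n,l)
pts=[G+.014*n+sl*.032*l+sm*.008*m for sl in(1,-1) for sm in (1,-1)]
print((proj(load('w1'),pts)-[285,135]+.5)*7-.5)
E
```

```text
[[368.15450934 311.68122095]
 [469.86696907 288.45436423]
 [358.04355193 662.86359615]
 [448.98999036 637.94912586]]
```

View pics/w1k.png

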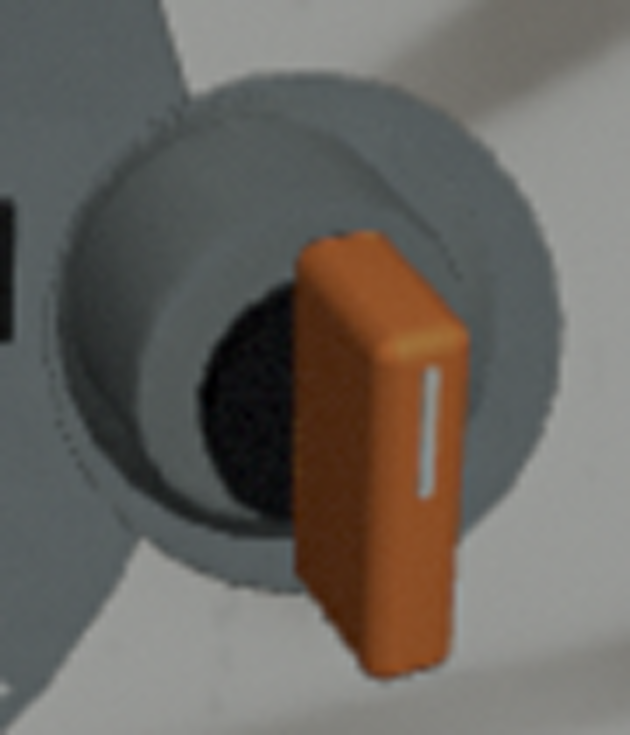

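View pics/w1t.png

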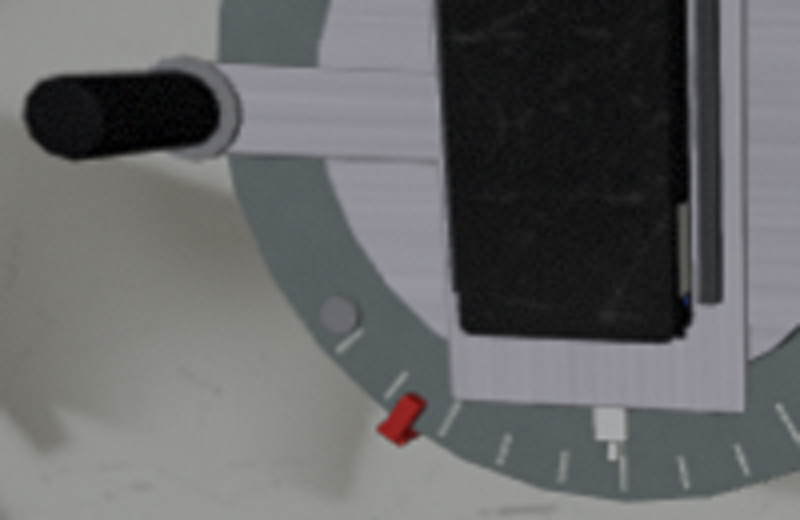

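```bash
cat >> h.py <<'E'
def nuv(yaw=YAW):
    a=-np.pi+np.pi/4+yaw
    n=np.r_[np.sin(np.radians(35))*np.array([np.cos(a),np.sin(a)]),np.cos(np.radians(35))]
    u=np.r_[-np.cos(np.radians(35))*np.array([np.cos(a),np.sin(a)]),np.sin(np.radians(35))];return n,u,np.cross(n,u)
def lm(th,yaw=YAW):
    n,u,v=nuv(yaw); d=th-.65;l=np.cos(d)*u+np.sin(d)*v; return l,np.cross(n,l)
def face(G,th,yaw=YAW): # farL, farR, nearR, nearL
    n=nuv(yaw)[0];l,m=lm(th,yaw)
    return np.array([G+.014*n+sl*.032*l+sm*.008*m for sl,sm in((1,1),(1,-1),(-1,-1),(-1,1))])
E
python3 - <<'E'
from h import *
from scipy.optimize import least_squares as ls
obs={'w1':[(285+(a+.5)/7-.5,135+(b+.5)/7-.5) for a,b in [(372,345),(468,325),(450,668),(362,680)]],
 't1':[(330+(a+.5)/10-.5,205+(b+.5)/10-.5) for a,b in [(300,165),(358,165),(330,430),(272,432)]],
 's1':[(250+(a+.5)/5-.5,170+(b+.5)/5-.5) for a,b in [(655,352),(684,365),(577,510),(535,485)]]}
C={k:load(k) for k in obs}
for keys in (['w1','t1','s1'],['t1','s1'],['w1','s1']):
  f=lambda p:np.concatenate([(proj(C[k],face(p[:3],p[3]))-obs[k]).ravel()*(0.6 if k=='w1' else 1) for k in keys])
  r=ls(f,[.525,-.118,.077,0]);print(keys,r.x.round(4),np.sqrt(np.mean(r.fun**2)))
E
```

```text
['w1', 't1', 's1'] [ 0.5229 -0.119   0.0785  0.0445] 1.1257342166569964
['t1', 's1'] [ 0.5253 -0.1184  0.077   0.0632] 0.9194084317251024
['w1', 's1'] [ 0.5221 -0.1198  0.0788  0.0562] 1.1610849768486917
```

```bash
python3 - <<'E'
from h import *
plan([.542,-.1205,.145],-94)
E
```

```text
tcp [ 0.5003 -0.0997  0.2792] yaz -94.1 shift [134.3  17.9 -43. ] turn -0.001 f [ 0.7  0.7 -1. ] op 33.8 t 2.3
```

Call:
apply_moves(motion=[[34,5,-11,0,34],[70,10,-22,0,34],[105,15,-33,0,34],[134,18,-43,0,34],[134,18,-43,0,34],[134,18,-43,0,34]])

```text
clock: 2.8
ee_pos: [0.5411, -0.1206, 0.1444]
ee_rot: [-10.8, 89.8, 165.3]
ft_force: [0.2, -0.4, 0.2]
opening: 0.361
```

```bash
python3 - <<'E'
from h import *
grab('wrist','w2')
plan([.542,-.1205,.100],-94)
E
```

```text
tcp [ 0.5418 -0.121   0.146 ] yaz -94.0 shift [46.  -0.5 -0.1] turn 0.0 f [-0.6 -0.6  1.1] op 33.7 t 2.85
```

View pics/w2.png

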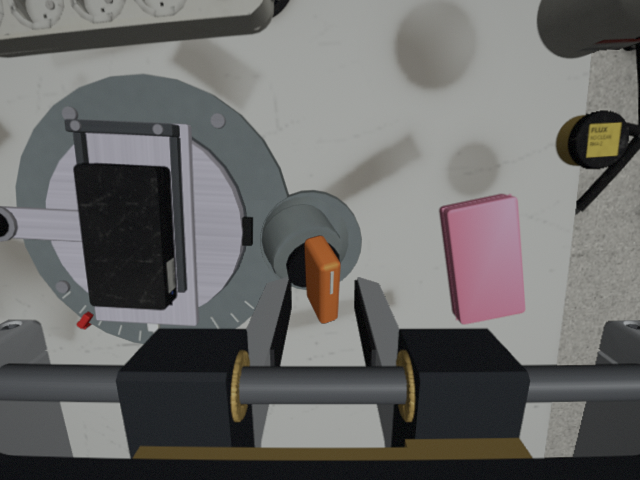

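Call:
apply_moves(motion=[[12,1,0,0,34],[24,1,0,0,34],[36,1,0,0,34],[46,1,0,0,34],[46,1,0,0,34],[46,1,0,0,34]])

```text
clock: 3.35
ee_pos: [0.5412, -0.1218, 0.0993]
ee_rot: [-18.4, 89.9, 157.6]
ft_force: [0.0, -0.6, 0.5]
opening: 0.365
```

```bash
python3 - <<'E'
from h import *
grab('wrist','w3')
for th in (.25,.5,.75,1.0,1.2,1.4):
    l,m=lm(th);P=np.array([.523,-.119,.078])+.022*l+[0,0,.012]
    az=np.degrees(np.arctan2(l[1],l[0]))-90
    print(th,P.round(4),az.round(1)); plan(P,az)
E
```

```text
0.25 [ 0.5413 -0.1153  0.1016] -78.6
tcp [ 0.5416 -0.1221  0.0998] yaz -94.0 shift [-1.8 -6.7  0.8] turn -0.268 f [0.3 0.1 0.1] op 34.2 t 3.4
0.5 [ 0.539  -0.1104  0.1025] -61.8
tcp [ 0.5416 -0.1221  0.0998] yaz -94.0 shift [ -2.6 -11.4   3.5] turn -0.562 f [0.3 0.1 0.1] op 34.2 t 3.4
0.75 [ 0.5356 -0.1061  0.1026] -44.3
tcp [ 0.5416 -0.1221  0.0998] yaz -94.0 shift [ -2.7 -15.6   7.1] turn -0.867 f [0.3 0.1 0.1] op 34.2 t 3.4
1.0 [ 0.5315 -0.1025  0.1019] -27.3
tcp [ 0.5416 -0.1221  0.0998] yaz -94.0 shift [ -2.  -18.8  11.5] turn -1.164 f [0.3 0.1 0.1] op 34.2 t 3.4
1.2 [ 0.5278 -0.1004  0.1008] -14.5
tcp [ 0.5416 -0.1221  0.0998] yaz -94.0 shift [ -0.9 -20.7  15.3] turn -1.387 f [0.3 0.1 0.1] op 34.2 t 3.4
1.4 [ 0.5239 -0.0991  0.0992] -2.6
tcp [ 0.5416 -0.1221  0.0998] yaz -94.0 shift [  0.6 -21.7  19.3] turn 1.547 f [0.3 0.1 0.1] op 34.2 t 3.4
```

View pics/w3.png

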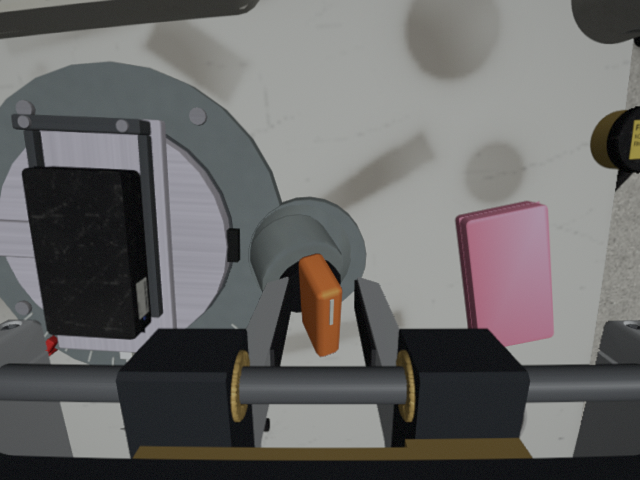

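Call:
apply_moves(motion=[[-1,-3,0,-0.1,34],[-2,-6,1,-0.2,34],[-2,-9,1,-0.31,34],[-2,-11,2,-0.42,34],[-3,-13,4,-0.53,34],[-3,-15,5,-0.64,34],[-3,-17,7,-0.75,34],[-3,-18,9,-0.86,34]])

```text
clock: 4.07
ee_pos: [0.5356, -0.1065, 0.1043]
ee_rot: [89.3, 89.6, -45.2]
ft_force: [0.2, -3.4, 1.6]
opening: 0.361
```

```bash
python3 - <<'E'
from h import *
grab('wrist','w4')
for th in (.75,1.0,1.2,1.4):
    l,m=lm(th);P=np.array([.523,-.119,.078])+.022*l+[0,0,.012]
    az=np.degrees(np.arctan2(l[1],l[0]))-90
    print(th,P.round(4),az.round(1)); plan(P,az)
E
```

```text
0.75 [ 0.5356 -0.1061  0.1026] -44.3
tcp [ 0.5356 -0.1056  0.1044] yaz -44.2 shift [1.9 0.4 0.3] turn 0.002 f [ 1.9 -2.8  1.8] op 33.9 t 4.1167
1.0 [ 0.5315 -0.1025  0.1019] -27.3
tcp [ 0.5356 -0.1056  0.1044] yaz -44.2 shift [ 2.6 -5.1  0.6] turn -0.295 f [ 1.9 -2.8  1.8] op 33.9 t 4.1167
1.2 [ 0.5278 -0.1004  0.1008] -14.5
tcp [ 0.5356 -0.1056  0.1044] yaz -44.2 shift [ 3.6 -9.2  1.7] turn -0.519 f [ 1.9 -2.8  1.8] op 33.9 t 4.1167
1.4 [ 0.5239 -0.0991  0.0992] -2.6
tcp [ 0.5356 -0.1056  0.1044] yaz -44.2 shift [  5.1 -12.9   3.4] turn -0.726 f [ 1.9 -2.8  1.8] op 33.9 t 4.1167
```

View pics/w4.png

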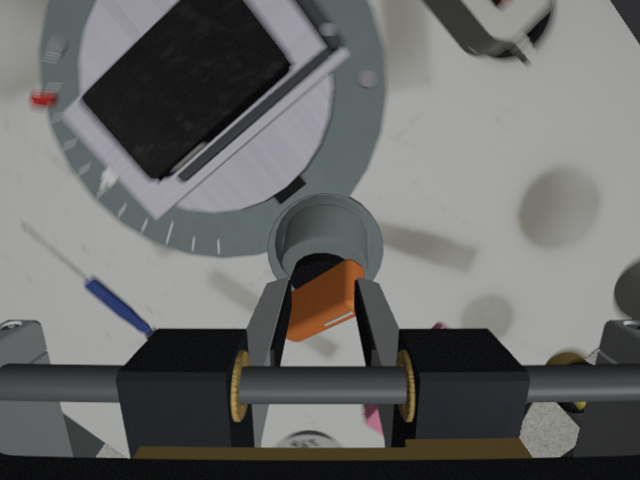

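```bash
python3 - <<'E'
from h import *
crop('w4',240,400,230,350,5,'w4c')
c=load('w4');G=np.array([.523,-.119,.078])
for th in(.2,.3,.4,.5,.6): print(th,(((proj(c,face(G,th))-[240,230])+.5)*5-.5).round(0).tolist())
E
```

```text
0.2 [[502.0, 320.0], [622.0, 367.0], [337.0, 565.0], [232.0, 531.0]]
0.3 [[472.0, 314.0], [602.0, 355.0], [361.0, 569.0], [251.0, 539.0]]
0.4 [[442.0, 309.0], [579.0, 345.0], [385.0, 572.0], [272.0, 547.0]]
0.5 [[411.0, 307.0], [554.0, 335.0], [409.0, 574.0], [294.0, 554.0]]
0.6 [[381.0, 306.0], [527.0, 326.0], [433.0, 575.0], [316.0, 560.0]]
```

View pics/w4c.png

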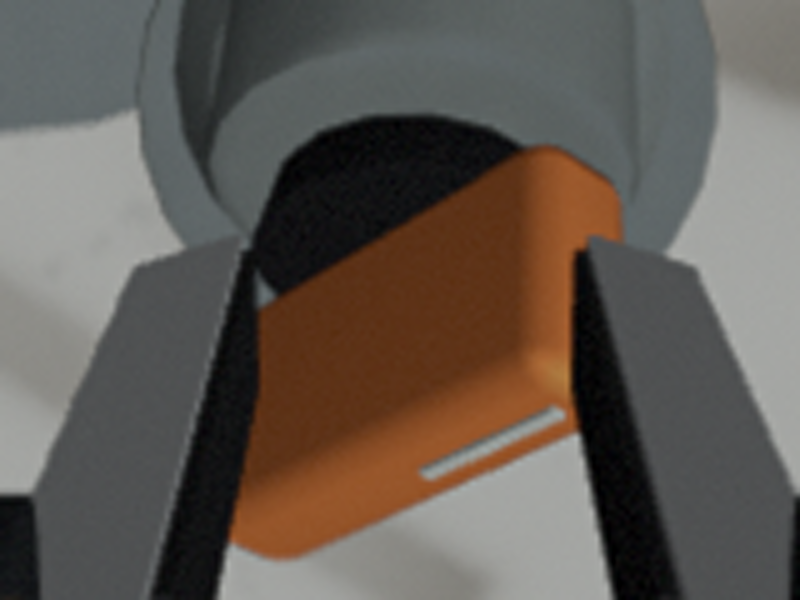

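Call:
apply_moves(motion=[[0,0,0,0,30],[0,0,0,0,27],[0,-1,0,0,24],[0,-1,0,0,22],[0,-2,0,0,22],[0,-2,0,0,22]])

```text
clock: 4.62
ee_pos: [0.5379, -0.106, 0.1059]
ee_rot: [106.8, 89.2, -27.5]
ft_force: [4.4, -2.4, 4.6]
opening: 0.237
```

```bash
python3 - <<'E'
from h import *
grab('wrist','w5'); plan([.5,-.1,.1]); crop('w5',240,400,230,350,5,'w5c')
E
```

```text
tcp [ 0.5379 -0.106   0.1059] yaz -44.3 shift [  5.4 -31.4  22.3] turn None f [ 5.7 -3.   4.1] op 21.9 t 4.6667
```

View pics/w5c.png

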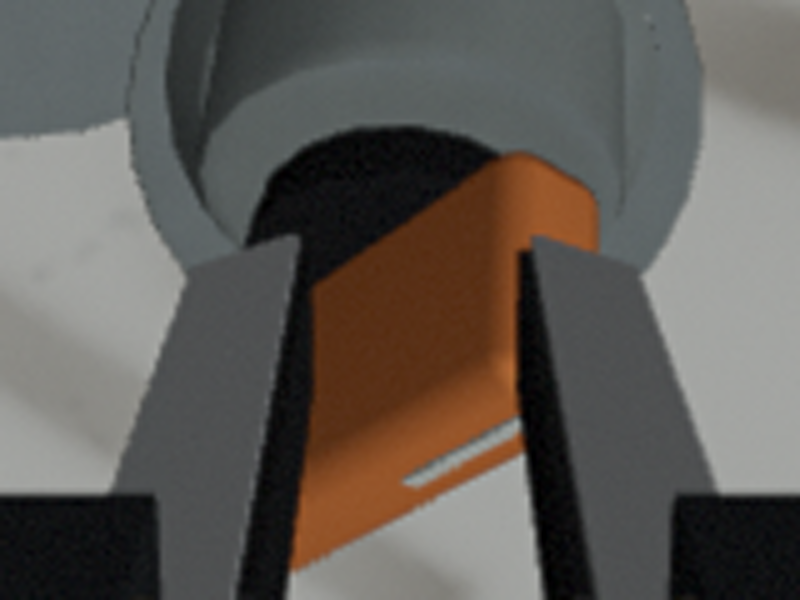

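Call:
apply_moves(motion=[[2,-2,0,0,22],[3,-4,0,0,22],[4,-6,0,0,22],[4,-8,0,0,22],[4,-10,0,0,22],[4,-10,0,0,22]])

```text
clock: 5.17
ee_pos: [0.5379, -0.1008, 0.1047]
ee_rot: [112.2, 88.4, -22.2]
ft_force: [7.3, -2.2, 10.4]
opening: 0.235
```

```bash
python3 - <<'E'
from h import *
grab('wrist','w6'); plan([.5,-.1,.1]); crop('w6',240,400,230,350,5,'w6c')
E
```

```text
tcp [ 0.5378 -0.1008  0.1047] yaz -44.4 shift [  3.7 -27.7  25.9] turn None f [ 7.8 -1.4 10.2] op 22.2 t 5.2167
```

View pics/w6c.png

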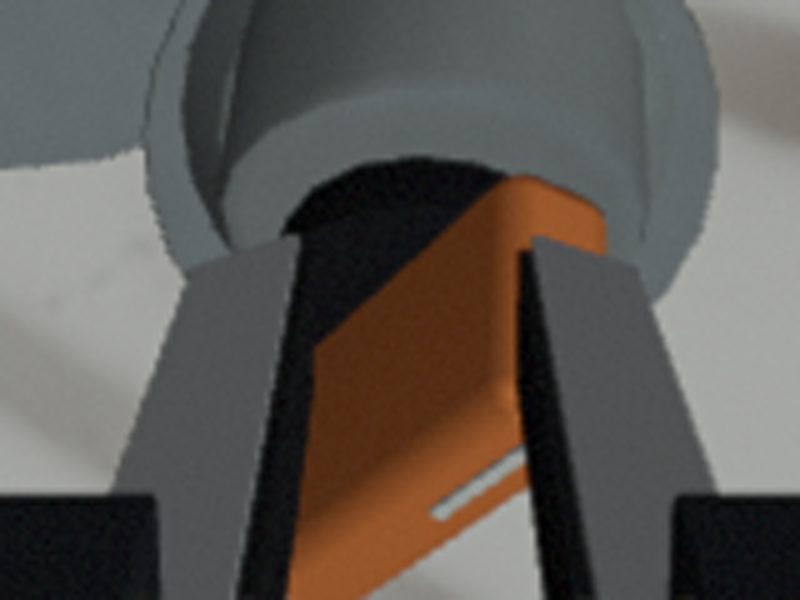

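```bash
python3 - <<'E'
from h import *
n=nuv()[0]
for nm in('w5','w6'):
  c=load(nm);G=np.array([.522,-.120,.0785])
  for th in(0.1,.2,.3,.4,.5,.6):
    F=face(G,th); F=np.r_[F,F[[0,3]]-.032*n]
    print(nm,th,(((proj(c,F)-[240,230])+.5)*5-.5).round(0).astype(int).tolist())
s=bot.read_state();print(s['torque'],s['ft_force'])
E
```

```text
w5 0.1 [[517, 352], [625, 404], [302, 580], [203, 542], [523, 125], [233, 336]]
w5 0.2 [[489, 345], [608, 392], [325, 585], [220, 552], [497, 118], [249, 346]]
w5 0.3 [[460, 339], [588, 380], [348, 589], [240, 560], [471, 112], [267, 355]]
w5 0.4 [[430, 335], [565, 370], [372, 592], [260, 568], [444, 108], [286, 363]]
w5 0.5 [[399, 333], [540, 360], [396, 594], [282, 575], [417, 106], [305, 371]]
w5 0.6 [[369, 332], [514, 352], [420, 595], [304, 581], [389, 105], [326, 377]]
w6 0.1 [[551, 387], [658, 438], [326, 612], [228, 576], [551, 158], [254, 367]]
w6 0.2 [[523, 380], [641, 425], [349, 617], [246, 585], [526, 150], [270, 377]]
w6 0.3 [[494, 375], [621, 414], [373, 621], [265, 593], [499, 145], [287, 386]]
w6 0.4 [[464, 371], [599, 404], [397, 624], [285, 601], [472, 141], [306, 394]]
w6 0.5 [[434, 368], [575, 395], [421, 626], [306, 607], [445, 139], [326, 401]]
w6 0.6 [[403, 368], [548, 386], [445, 626], [329, 613], [417, 138], [346, 407]]
[-0.68878367 -1.89841334  0.10564031] [ 7.83721776 -1.35001462 10.1509821 ]
```

Call:
apply_moves(motion=[[-1,-5,0,0,26],[-1,-9,0,0,26],[-1,-12,0,0,26],[-1,-15,0,0,26],[-1,-17,0,0,26],[-1,-17,0,0,26]])

```text
clock: 5.72
ee_pos: [0.5241, -0.088, 0.1046]
ee_rot: [111.9, 88.6, -22.5]
ft_force: [-0.2, -0.9, -0.3]
opening: 0.278
```

```bash
python3 - <<'E'
from h import *
grab('wrist','w7'); plan([.5,-.1,.1]); crop('w7',240,400,230,350,5,'w7c')
E
```

```text
tcp [ 0.5247 -0.0884  0.1048] yaz -44.4 shift [ 4.3 -9.7 25.6] turn None f [-0.1 -0.   0.5] op 26.0 t 5.7667
```

View pics/w7c.png

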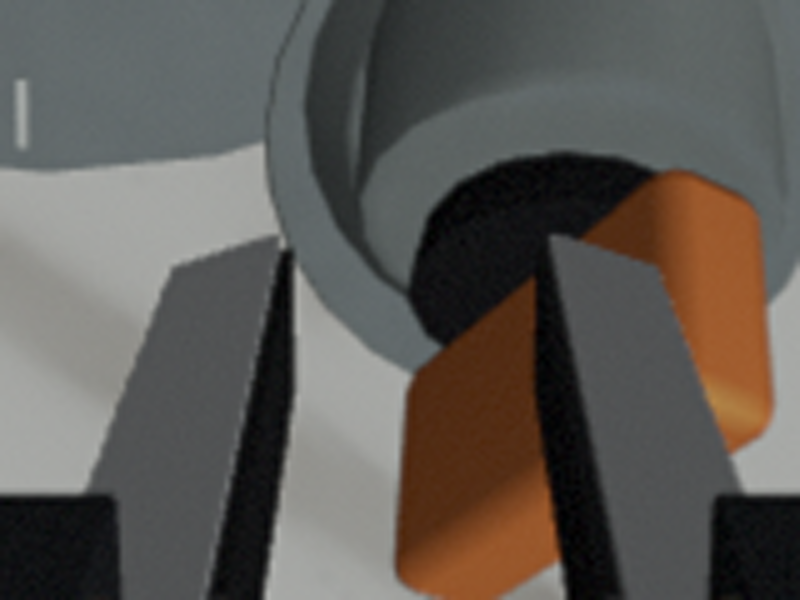

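```bash
python3 - <<'E'
from h import *
n=nuv()[0]
c=load('w7')
T=c['cam_to_world']@np.linalg.inv(eyes.camera('wrist')['tool_from_camera'])
# 'tip pixel' check
for y in(-13,13):
  for zz in(-8,8): print('tip',y,zz,((proj(c,(T@[.019,y/1000,zz/1000,1])[:3])-[240,230]+.5)*5-.5).round())
from scipy.optimize import least_squares as ls
obs=np.array([(720,400),(770,425),(400,575)])/5-.1*4+[240,230] if 0 else (np.array([(668,178),(760,205),(412,378),(398,580)])+.5)/5-.5+[240,230]
# bottom farL, bottom farR, bottom nearL, outer nearL
def mod(p):
    F=face(np.array([p[0],p[1],.0785]),p[2]); B=F-.032*n
    return proj(c,[B[0],B[1],B[3],F[3]])
r=ls(lambda p:(mod(p)-obs).ravel(),[.521,-.119,.1]);print(r.x,r.fun.round(1))
F=face(np.array([r.x[0],r.x[1],.0785]),r.x[2]);B=F-.032*n
print('tool mm outer',((np.c_[F,np.ones(4)]@np.linalg.inv(T).T)[:,:3]*1000).round(1).tolist());print('bottom',((np.c_[B,np.ones(4)]@np.linalg.inv(T).T)[:,:3]*1000).round(1).tolist())
E
```

```text
tip -13 -8 [[311. 181.]]
tip -13 8 [[313. 307.]]
tip 13 -8 [[530. 181.]]
tip 13 8 [[528. 307.]]
[ 0.52037122 -0.12111068  0.24399769] [-0.3 -3.9  2.4 -0.5 -1.3  2.1 -1.1  3.3]
tool mm outer [[-3.5, 28.1, 8.4], [0.4, 41.9, 15.3], [33.0, 10.3, 60.4], [29.1, -3.6, 53.5]]
bottom [[22.9, 29.7, -9.6], [26.8, 43.5, -2.6], [59.4, 11.9, 42.4], [55.5, -2.0, 35.5]]
```

```bash
cat >> h.py <<'E'
G0=np.array([.521,-.120,.0785])
def maz(th):
    l,m=lm(th); a=np.degrees(np.arctan2(m[1],m[0])); return a-180
E
python3 - <<'E'
from h import *
for th in (0,.2,.4,.65,.9,1.1,1.3): print(th,maz(th).round(1))
plan(np.r_[G0[:2],.15],maz(.24))
E
```

```text
0 -83.2
0.2 -72.9
0.4 -63.1
0.65 -51.3
0.9 -39.5
1.1 -29.7
1.3 -19.4
tcp [ 0.5251 -0.0887  0.1049] yaz -44.4 shift [-44.9  20.1  24.8] turn 0.462 f [-0.8  0.6  0. ] op 26.0 t 5.8167
```

Call:
apply_moves(motion=[[-25,0,0,0,34],[-45,0,0,0,36],[-45,22,22,0.12,36],[-45,22,22,0.24,36],[-45,22,22,0.36,36],[-45,22,22,0.45,36],[-45,22,22,0.45,36]])

```text
clock: 6.4
ee_pos: [0.5242, -0.1196, 0.15]
ee_rot: [136.3, 88.5, -24.0]
ft_force: [1.0, 0.1, 0.0]
opening: 0.376
```

```bash
python3 - <<'E'
from h import *
grab('wrist','w8'); plan(np.r_[G0[:2],.094],maz(.24)); crop('w8',240,400,200,350,5,'w8c')
E
```

```text
tcp [ 0.5242 -0.1194  0.15  ] yaz -70.1 shift [55.9 -1.6  4.2] turn 0.014 f [0.3 0.  0. ] op 35.8 t 6.45
```

View pics/w8c.png

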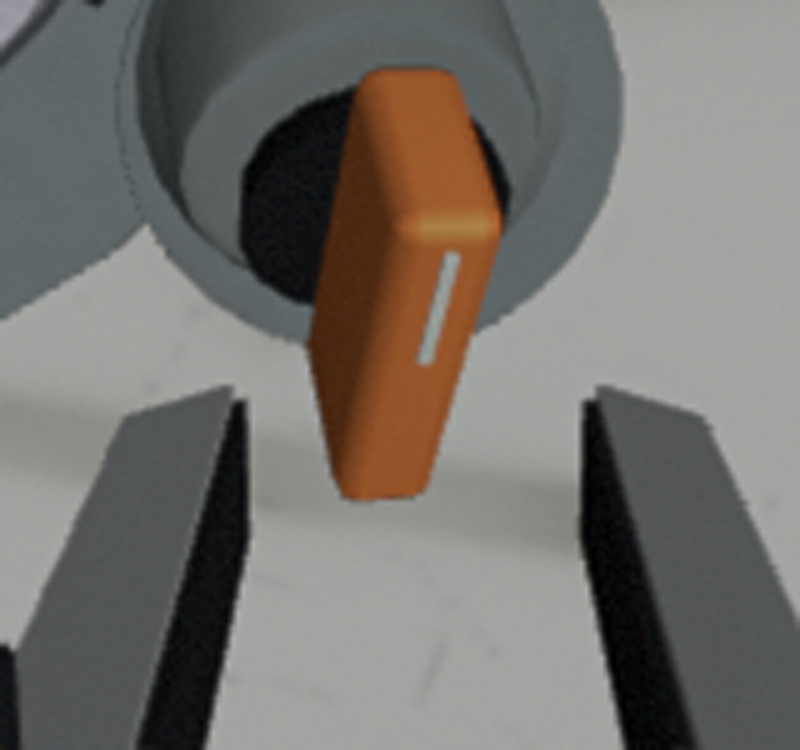

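```bash
python3 - <<'E'
from h import *
from scipy.optimize import least_squares as ls
c=load('w8');n=nuv()[0]
obs=(np.array([(404,232),(500,228),(428,497),(343,500),(365,70),(455,72),(312,342)])+.5)/5-.5+[240,200]
def mod(p):
    F=face(p[:3],p[3]);B=F-.032*n;return proj(c,np.r_[F,B[[0,1,3]]])
r=ls(lambda p:(mod(p)-obs).ravel(),[.521,-.119,.0785,.1]);print(r.x.round(4),r.fun.round(1))
print(T_tool()[:3,0])
plan(np.r_[r.x[:2],r.x[2]+.0155],maz(r.x[3]))
E
```

```text
[ 0.5162 -0.1214  0.0632  0.2206] [-0.9 -0.7  1.8 -0.7  1.  -1.2 -0.7 -0.4 -1.4  1.2  0.9  0.5 -0.8  1.5]
[ 0.02389429 -0.01069646 -0.99965727]
tcp [ 0.5242 -0.1194  0.15  ] yaz -70.1 shift [71.1 -2.2  9.5] turn 0.031 f [0.3 0.  0. ] op 35.8 t 6.45
```

```bash
python3 - <<'E'
from h import *
from scipy.optimize import least_squares as ls
n=nuv()[0]
obs={'w1':[(285+(a+.5)/7-.5,135+(b+.5)/7-.5) for a,b in [(372,345),(468,325),(450,668),(362,680)]],
 't1':[(330+(a+.5)/10-.5,205+(b+.5)/10-.5) for a,b in [(300,165),(358,165),(330,430),(272,432)]],
 's1':[(250+(a+.5)/5-.5,170+(b+.5)/5-.5) for a,b in [(655,352),(684,365),(577,510),(535,485)]],
 'w8':[(240+(a+.5)/5-.5,200+(b+.5)/5-.5) for a,b in [(404,232),(500,228),(428,497),(343,500)]]}
C={k:load(k) for k in obs};w=dict(w1=.6,t1=1,s1=1,w8=.4)
for keys in (['w1','t1','s1','w8'],['w1','w8']):
  f=lambda p:np.concatenate([(proj(C[k],face(p[:3],p[4] if k=='w8' else p[3]))-obs[k]).ravel()*w[k] for k in keys])
  r=ls(f,[.52,-.119,.077,0,.2]);print(r.x.round(4))
  for k in keys: print(k,(proj(C[k],face(r.x[:3],r.x[4] if k=='w8' else r.x[3]))-obs[k]).round(1).tolist())
for z in(.072,.0785):
  f=lambda p:(proj(C['w8'],face(np.r_[p[:2],z],p[2]))-obs['w8']).ravel();r=ls(f,[.52,-.12,.2]);print(z,r.x.round(4),r.fun.round(1))
E
```

```text
[ 0.522  -0.1193  0.0791  0.0452  0.2352]
w1 [[-0.6, -0.9], [0.3, -2.1], [2.2, -1.9], [1.8, 0.5]]
t1 [[-0.2, 0.7], [0.8, 0.1], [1.8, 1.3], [0.9, 1.8]]
s1 [[-1.4, -1.5], [0.7, 1.1], [-2.5, -0.2], [-2.0, -0.7]]
w8 [[-1.5, -4.0], [2.9, -4.2], [2.1, -0.9], [-0.8, 0.2]]
[ 0.5196 -0.1192  0.0747  0.0049  0.2266]
w1 [[0.4, 0.6], [1.1, -0.0], [0.9, -0.1], [0.6, 1.8]]
w8 [[-2.6, -2.3], [1.4, -2.4], [0.5, -0.3], [-2.1, 0.6]]
0.072 [ 0.5181 -0.1203  0.2275] [-1.7 -0.7  1.9 -0.8  1.1  0.4 -1.2  1.4]
0.0785 [ 0.52   -0.1195  0.2323] [-2.1 -1.2  2.2 -1.5  1.4  1.2 -1.4  2.3]
```

```bash
python3 - <<'E'
from h import *
plan([.520,-.1195,.093],maz(.23))
E
```

```text
tcp [ 0.5242 -0.1194  0.15  ] yaz -70.1 shift [56.9 -2.4  5. ] turn 0.023 f [0.3 0.  0. ] op 35.8 t 6.45
```

Call:
apply_moves(motion=[[20,-2,5,0.02,36],[38,-2,5,0.02,36],[50,-2,5,0.02,36],[57,-2,5,0.02,36],[57,-2,5,0.02,30],[57,-2,5,0.02,24],[57,-2,5,0.02,18],[57,-2,5,0.02,10]])

```text
clock: 7.12
ee_pos: [0.5216, -0.1231, 0.0939]
ee_rot: [131.6, 88.2, -29.7]
ft_force: [-0.0, -2.8, -5.7]
opening: 0.159
```

```bash
python3 - <<'E'
from h import *
grab('wrist','w9'); plan([.52,-.1195,.093]); crop('w9',240,400,200,350,5,'w9c')
E
```

```text
tcp [ 0.5215 -0.1228  0.0938] yaz -71.3 shift [ 0.7 -3.6  0.4] turn None f [ 1.6 -5.  -5.1] op 14.4 t 7.1667
```

View pics/w9c.png

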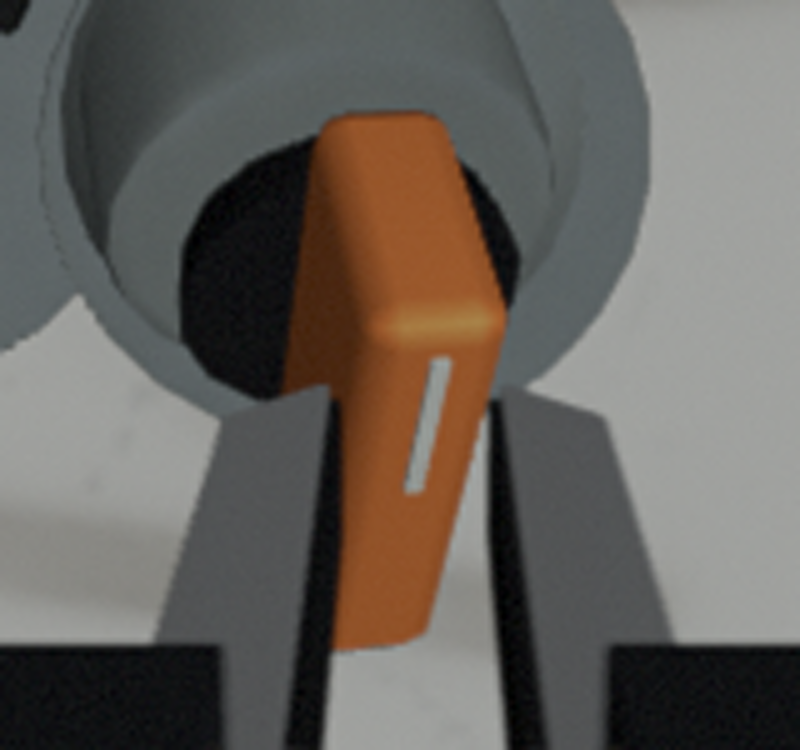

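Call:
apply_moves(motion=[[0,0,0,-0.1,8],[0,0,0,-0.2,8],[0,0,0,-0.3,8],[0,0,0,-0.4,8],[0,0,0,-0.4,8]])

```text
clock: 7.58
ee_pos: [0.5207, -0.1234, 0.095]
ee_rot: [109.6, 88.2, -28.6]
ft_force: [-4.2, -1.2, 5.9]
opening: 0.148
```

```bash
python3 - <<'E'
from h import *
grab('wrist','w10'); plan([.52,-.1195,.093]); crop('w10',240,400,200,350,5,'w10c')
E
```

```text
tcp [ 0.5206 -0.1234  0.095 ] yaz -48.5 shift [ 1.9 -3.4 -2.1] turn None f [-4.2 -0.8  6.3] op 13.5 t 7.6333
```

View pics/w10c.png

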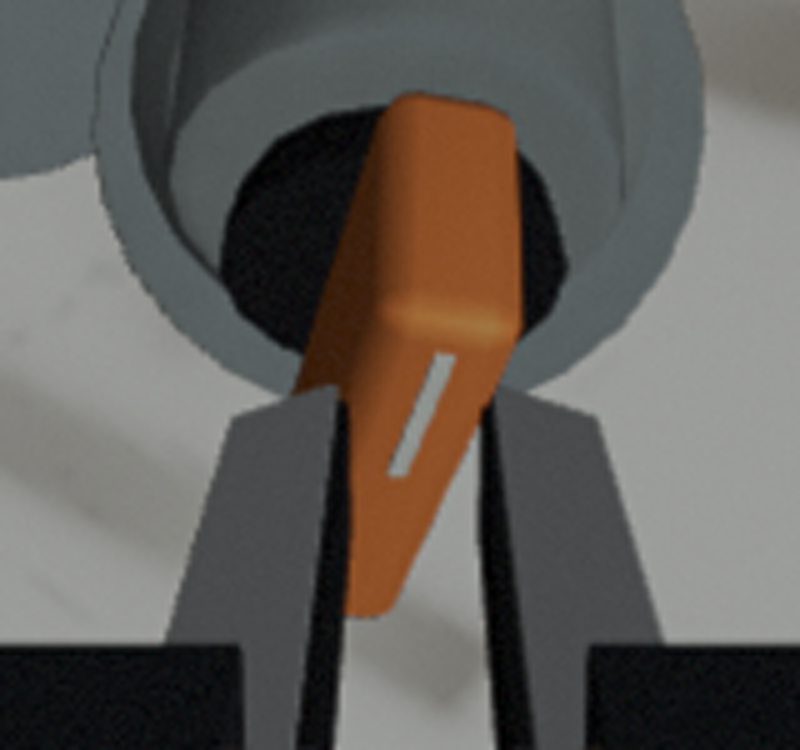

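Call:
apply_moves(motion=[[0,0,0,-0.1,8],[0,0,0,-0.2,8],[0,0,0,-0.3,8],[0,0,0,-0.4,8],[0,0,0,-0.5,8],[0,0,0,-0.55,8],[0,0,0,-0.55,8]])

```text
clock: 8.22
ee_pos: [0.5236, -0.1273, 0.0967]
ee_rot: [76.6, 87.7, -30.5]
ft_force: [1.9, -6.7, 0.5]
opening: 0.086
```

```bash
python3 - <<'E'
from h import *
grab('wrist','w11'); plan([.52,-.1195,.093]); crop('w11',240,400,200,350,5,'w11c')
E
```

```text
tcp [ 0.5236 -0.1274  0.0967] yaz -17.2 shift [ 3.4 -5.9 -6.5] turn None f [ 2.  -6.2  0.4] op 8.1 t 8.2667
```

View pics/w11c.png

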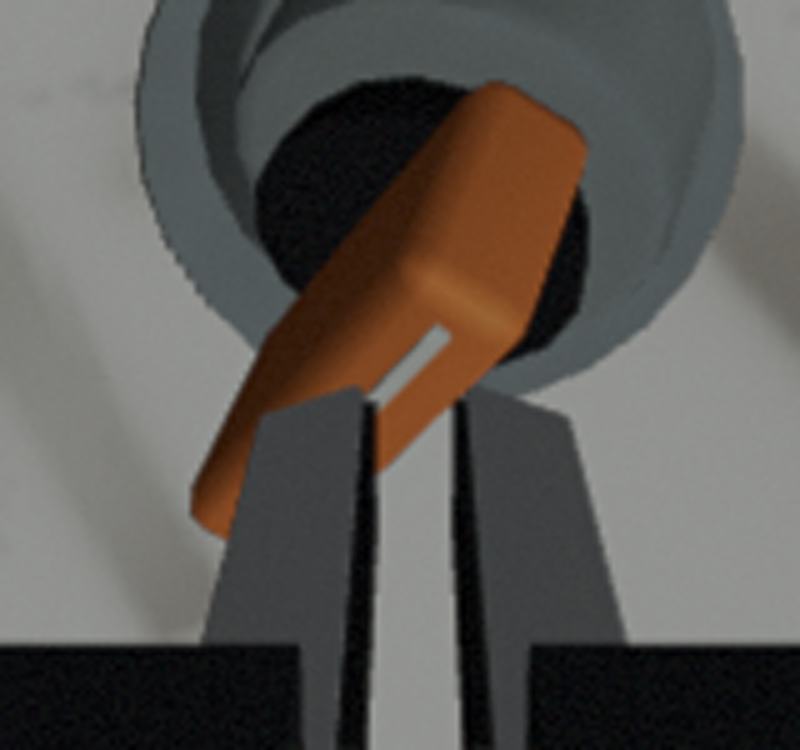

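Call:
apply_moves(motion=[[-10,0,0,0,20],[-30,0,0,0,36],[-50,0,0,0.1,36],[-50,0,-20,0.2,36],[-50,0,-20,0.3,36],[-50,0,-20,0.3,36]])

```text
clock: 8.77
ee_pos: [0.5287, -0.1057, 0.1476]
ee_rot: [95.8, 87.7, -28.7]
ft_force: [-0.7, 0.1, 0.1]
opening: 0.383
```

```bash
python3 - <<'E'
from h import *
grab('wrist','w12'); plan([.52,-.1195,.093]); crop('w12',220,420,200,350,4,'w12c')
crop('w2',240,400,200,350,5,'w2c')
E
```

```text
tcp [ 0.5282 -0.1066  0.1472] yaz -34.3 shift [54.2 -1.7 15.5] turn None f [ 0.5 -0.3 -0.9] op 35.7 t 8.8167
```

View pics/w12c.png

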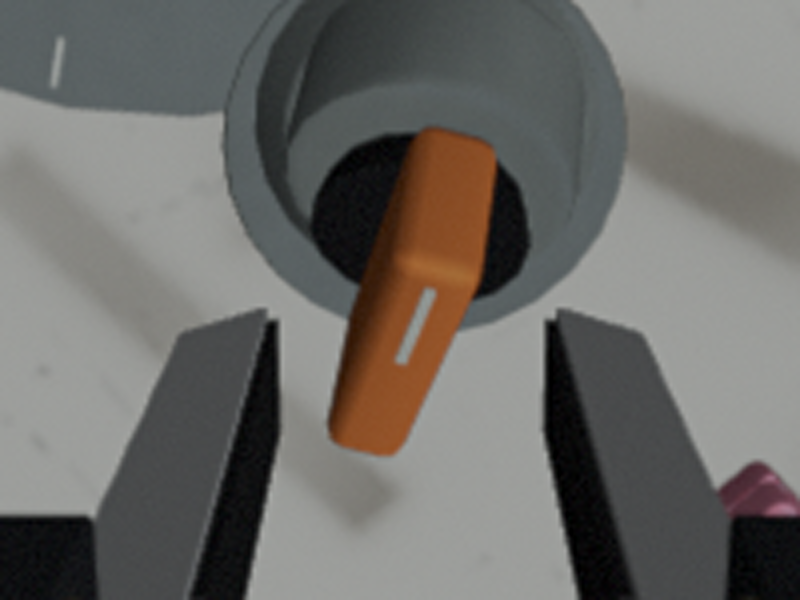

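View pics/w2c.png

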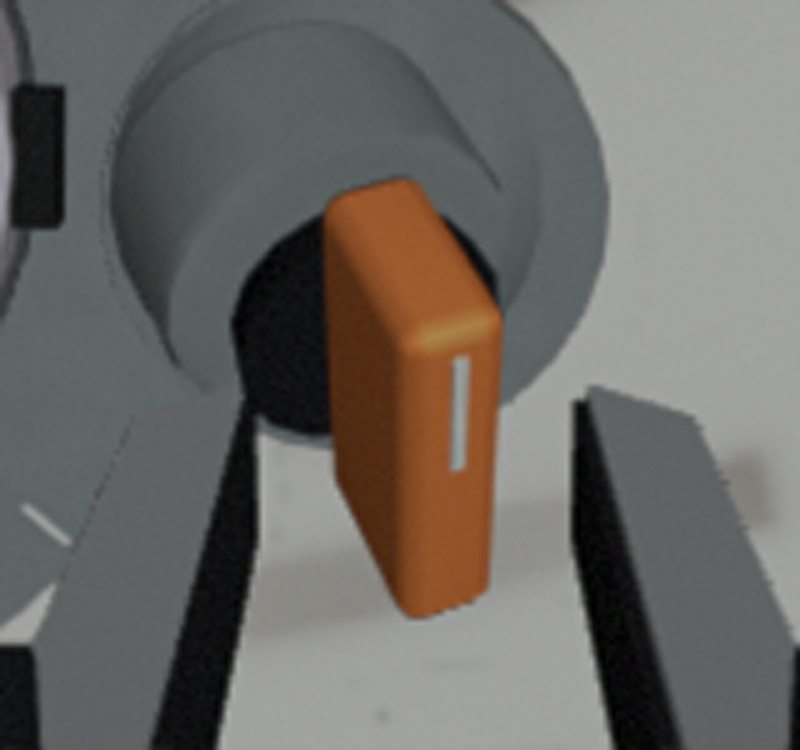

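```bash
python3 - <<'E'
from h import *
from scipy.optimize import least_squares as ls
X=lambda o,sc,u0,v0:np.array([(u0+(a+.5)/sc-.5,v0+(b+.5)/sc-.5) for a,b in o])
# order farL farR nearR nearL | bottom farL farR nearL
obs={'w1':X([(368,348),(468,325),(450,668),(362,682),(300,240),(380,233),(296,575)],7,285,135),
'w2':X([(403,350),(498,325),(488,600),(405,615),(328,205),(415,183),(338,478)],5,240,200),
'w8':X([(404,232),(500,228),(428,497),(343,500),(365,70),(455,72),(312,342)],5,240,200),
'w12':X([(396,262),(480,278),(397,455),(330,442),(422,130),(495,148)],4,220,200)}
C={k:load(k) for k in obs};idx={'w1':4,'w2':4,'w8':5,'w12':6}
def mod(p,k):
    F=face(p[:3],p[idx[k]],p[3]);B=F-.032*nuv(p[3])[0];return proj(C[k],np.r_[F,B[[0,1,3]]][:len(obs[k])])
for fixyaw in(True,False):
  f=lambda p:np.concatenate([(mod(p if not fixyaw else np.r_[p[:3],-.11,p[4:]],k)-obs[k]).ravel() for k in obs])
  r=ls(f,[.52,-.119,.077,-.11,0,.2,.5],loss='soft_l1');print(r.x.round(4),np.sqrt(np.mean(f(r.x)**2)))
for k in obs: print(k,(mod(r.x,k)-obs[k]).round(1).tolist())
E
```

```text
[ 0.5189 -0.1201  0.0746 -0.1822  0.0177  0.2324  0.6663] 1.7128850332624206
[ 0.5193 -0.1201  0.0759 -0.1823  0.0804  0.2982  0.7324] 1.6169821019721922
w1 [[1.3, 1.3], [1.7, 1.2], [1.6, 0.2], [1.1, 1.7], [-0.8, 0.8], [1.7, -1.2], [0.0, 0.2]]
w2 [[-0.9, -0.1], [2.6, -1.6], [2.2, -1.1], [-0.1, 2.1], [-1.5, -2.1], [2.0, -3.1], [-0.1, -0.8]]
w8 [[-2.8, -0.4], [1.5, -0.1], [1.2, 0.8], [-1.6, 1.3], [-1.8, -0.7], [1.9, -1.1], [-0.3, 1.4]]
w12 [[-2.3, -2.5], [-0.2, 0.3], [-1.5, 2.1], [-4.0, -0.1], [-0.7, -3.2], [2.2, -1.3]]
```

```bash
python3 - <<'E'
from h import *
tf=eyes.camera('wrist')['tool_from_camera']
G=np.array([.5185,-.1203,.074])
for k,th in(('w9',.23),('w10',.5),('w11',.67)):
    c=load(k);T=c['cam_to_world']@np.linalg.inv(tf)
    n=nuv()[0];F=face(G,th);B=F-.032*n
    tt=lambda P:((np.c_[P,np.ones(len(P))]@np.linalg.inv(T).T)[:,:3]*1000).round(1).tolist()
    print(k,'F',tt(F),'B',tt(B),'G',tt(G[None]))
    print('px F',((proj(c,np.r_[F,B])-[240,200]+.5)*5-.5).round().astype(int).tolist())
    for y in (-4,4):print('tip',((proj(c,(T@[.019,y/1000,0,1])[:3])-[240,200]+.5)*5-.5).round())
E
```

```text
w9 F [[-9.9, -5.1, -18.0], [-5.8, 10.3, -17.9], [26.4, 1.4, 36.7], [22.3, -14.1, 36.6]] B [[16.5, -12.0, -34.7], [20.6, 3.5, -34.6], [52.8, -5.5, 20.0], [48.7, -20.9, 19.9]] G [[19.8, -4.9, 2.1]]
px F [[373, 327], [523, 316], [432, 644], [311, 658], [317, 115], [452, 109], [382, 447], [270, 457]]
tip [[389. 396.]]
tip [[455. 396.]]
w10 F [[-9.3, -5.8, -19.7], [-7.5, 9.8, -16.9], [27.9, -3.5, 34.7], [26.1, -19.2, 31.9]] B [[17.1, -5.6, -37.8], [18.9, 10.0, -35.0], [54.3, -3.3, 16.7], [52.5, -19.0, 13.9]] G [[20.8, -4.6, -0.4]]
px F [[366, 309], [519, 330], [394, 624], [272, 611], [373, 87], [510, 109], [397, 421], [285, 406]]
tip [[389. 396.]]
tip [[455. 396.]]
w11 F [[-7.4, -3.5, -24.6], [-7.0, 9.9, -15.8], [29.0, -19.9, 27.9], [28.5, -33.3, 19.1]] B [[19.0, 5.8, -40.0], [19.4, 19.2, -31.3], [55.4, -10.6, 12.5], [55.0, -24.0, 3.7]] G [[22.3, -7.6, -5.1]]
px F [[389, 258], [519, 338], [267, 572], [161, 511], [474, 65], [589, 139], [346, 390], [249, 332]]
tip [[389. 396.]]
tip [[455. 396.]]
```

```bash
python3 - <<'E'
from h import *
plan([.5185,-.1203,.096],maz(.67))
E
```

```text
tcp [ 0.5279 -0.1071  0.147 ] yaz -34.2 shift [50.9 -2.4 16.3] turn 0.282 f [-0.5 -1.1  0.7] op 36.1 t 8.8667
```

Call:
apply_moves(motion=[[0,-2,8,0.1,34],[10,-2,16,0.2,32],[25,-2,16,0.28,32],[40,-2,16,0.28,32],[51,-2,16,0.28,32],[55,-2,16,0.28,32],[58,-2,16,0.28,32],[58,-2,16,0.28,32]])

```text
clock: 9.53
ee_pos: [0.5192, -0.1206, 0.0887]
ee_rot: [109.7, 87.7, -30.6]
ft_force: [0.1, 0.8, 0.0]
opening: 0.341
```

```bash
python3 - <<'E'
from h import *
grab('wrist','w13'); plan([.5185,-.1203,.085],maz(.67)); crop('w13',220,420,200,350,4,'w13c')
E
```

```text
tcp [ 0.5194 -0.1206  0.0891] yaz -50.3 shift [ 4.1 -1.   0.5] turn 0.002 f [-0.5  0.4  0.9] op 31.7 t 9.5833
```

View pics/w13c.png

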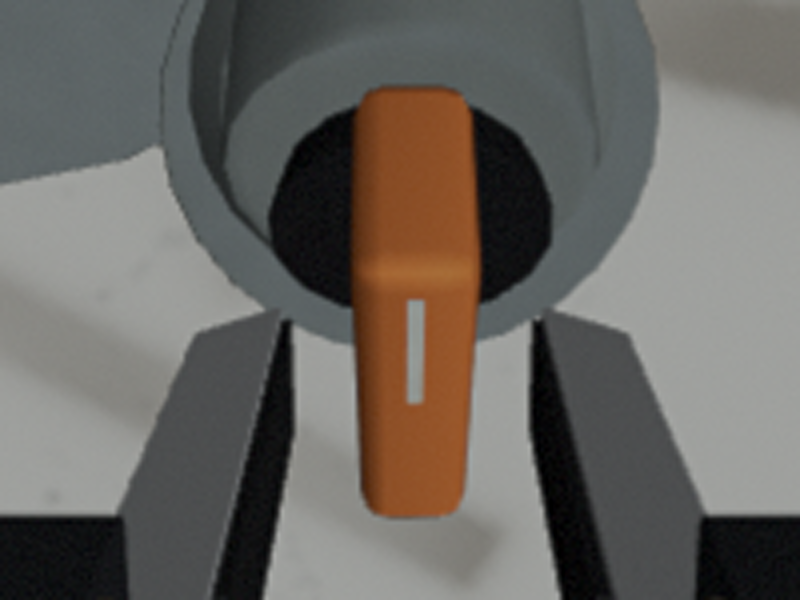

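Call:
apply_moves(motion=[[4,-1,0,0,30],[7,-1,0,0,26],[7,-1,0,0,20],[7,-1,0,0,10],[7,-1,0,0,8]])

```text
clock: 10.0
ee_pos: [0.5198, -0.1208, 0.0822]
ee_rot: [109.4, 87.6, -30.9]
ft_force: [2.3, -2.1, -3.8]
opening: 0.167
```

```bash
python3 - <<'E'
from h import *
grab('wrist','w14'); plan([.5185,-.1203,.085],maz(.67)); crop('w14',220,420,200,350,4,'w14c');print(bot.read_state()['torque'])
E
```

```text
tcp [ 0.5198 -0.1208  0.0823] yaz -50.3 shift [-2.8 -1.1  0.6] turn 0.001 f [ 2.5 -2.7 -3.6] op 15.7 t 10.05
[-0.46857232 -0.24278844 -0.05363994]
```

View pics/w14c.png

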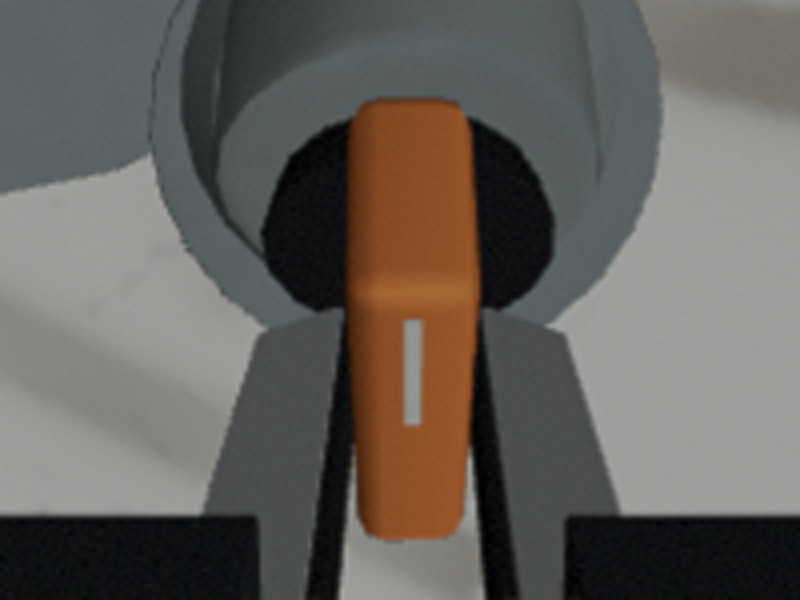

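Call:
apply_moves(motion=[[0,0,0,-0.1,8],[0,0,0,-0.2,8],[0,0,0,-0.3,8],[0,0,0,-0.3,8]])

```text
clock: 10.38
ee_pos: [0.5189, -0.1212, 0.0828]
ee_rot: [92.2, 87.6, -30.8]
ft_force: [-3.5, -0.6, 5.4]
opening: 0.17
```

```bash
python3 - <<'E'
from h import *
grab('wrist','w15'); plan([.5185,-.1203,.085],maz(1.3)); crop('w15',220,420,200,350,4,'w15c');print(bot.read_state()['torque'])
E
```

```text
tcp [ 0.5189 -0.1212  0.0828] yaz -33.2 shift [-2.3 -0.7 -0.5] turn -0.242 f [-3.   0.3  6.4] op 16.4 t 10.4333
[-0.38712379  0.57825326 -0.22837878]
```

View pics/w15c.png

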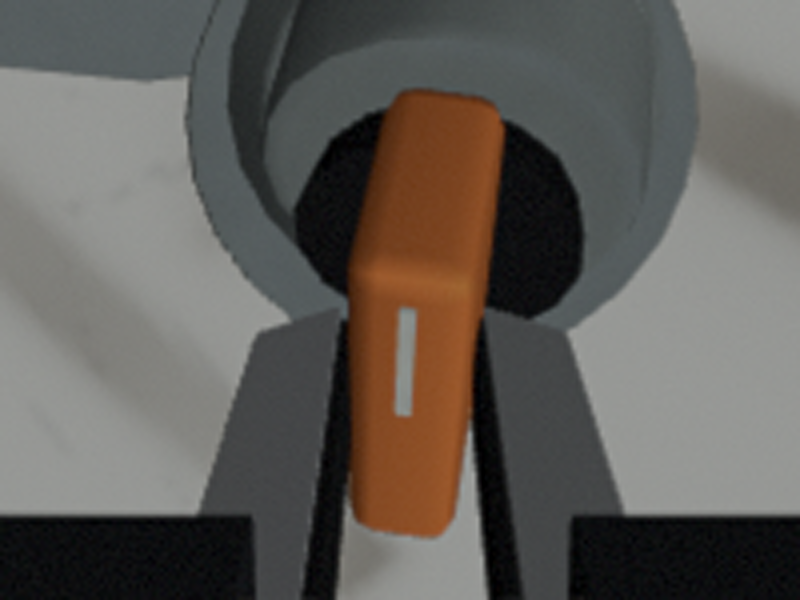

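Call:
apply_moves(motion=[[1,0,0,-0.09,8],[1,0,0,-0.18,8],[1,0,0,-0.27,8],[1,0,0,-0.27,8]])

```text
clock: 10.77
ee_pos: [0.5185, -0.1214, 0.0829]
ee_rot: [78.0, 87.6, -29.8]
ft_force: [-3.6, -0.0, 8.7]
opening: 0.184
```

```bash
python3 - <<'E'
from h import *
grab('wrist','w16'); plan([.5185,-.1203,.085],maz(1.3)); crop('w16',220,420,200,350,4,'w16c');print(bot.read_state()['torque'])
for th in(1,1.1,1.2,1.3): print(th,((proj(load('w16'),face(np.array([.5185,-.1203,.074]),th))-[220,200]+.5)*4-.5).round().astype(int).tolist())
E
```

```text
tcp [ 0.5184 -0.1214  0.0828] yaz -18.0 shift [-2.2 -0.2 -1.1] turn 0.025 f [-5.6 -0.1 10.8] op 17.2 t 10.8167
[-0.17560513  0.65760874 -0.29381742]
1 [[362, 246], [489, 289], [404, 544], [305, 509]]
1.1 [[336, 243], [464, 277], [425, 548], [325, 518]]
1.2 [[311, 242], [438, 267], [445, 551], [345, 526]]
1.3 [[288, 242], [412, 258], [466, 553], [365, 533]]
```

View pics/w16c.png

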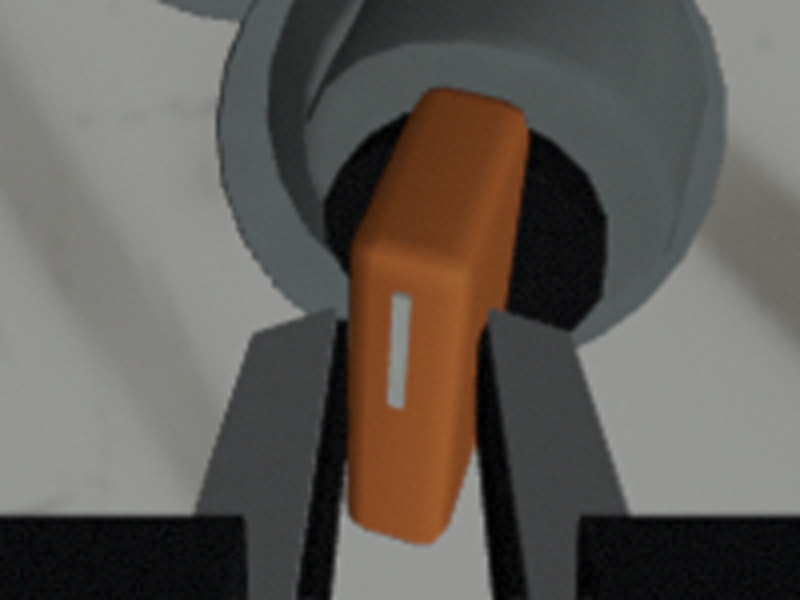

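Call:
apply_moves(motion=[[1,0,0,-0.08,8],[1,0,0,-0.15,8],[1,0,0,-0.15,8]])

```text
clock: 11.07
ee_pos: [0.5182, -0.1217, 0.0831]
ee_rot: [70.4, 87.6, -29.0]
ft_force: [-5.0, -0.2, 12.8]
opening: 0.185
```

```bash
python3 - <<'E'
from h import *
grab('wrist','w17'); plan([.5185,-.1203,.085],maz(1.3)); crop('w17',220,420,200,350,4,'w17c');print(bot.read_state()['torque'])
for th in(1.1,1.2,1.3,1.4): print(th,((proj(load('w17'),face(np.array([.5185,-.1203,.074]),th))-[220,200]+.5)*4-.5).round().astype(int).tolist())
E
```

```text
tcp [ 0.5182 -0.1217  0.0831] yaz -9.5 shift [-1.9  0.1 -1.4] turn 0.172 f [-3.8 -0.7 12.8] op 17.6 t 11.1167
[-0.12022325  0.61584739 -0.20965444]
1.1 [[367, 231], [490, 283], [393, 545], [297, 502]]
1.2 [[342, 226], [466, 269], [413, 550], [316, 513]]
1.3 [[317, 223], [441, 257], [434, 555], [335, 523]]
1.4 [[294, 223], [416, 246], [454, 558], [355, 531]]
```

View pics/w17c.png

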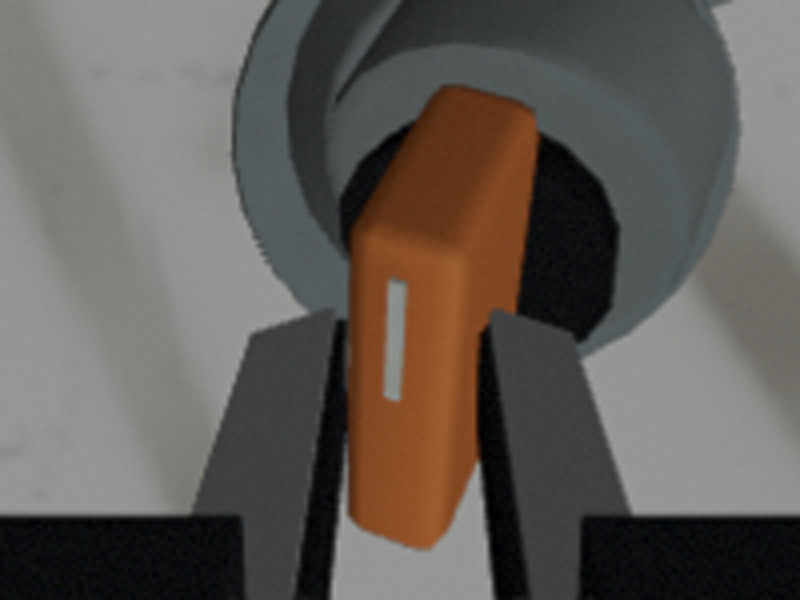

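Call:
apply_moves(motion=[[0,0,0,0,30],[-15,0,0,0,40],[-50,0,0,0,50],[-90,0,0,0,50],[-90,0,0,0,50]])

```text
clock: 11.53
ee_pos: [0.5189, -0.1209, 0.179]
ee_rot: [74.9, 87.1, -24.8]
ft_force: [0.6, -0.7, 0.4]
opening: 0.505
```

```bash
python3 - <<'E'
from h import *
grab('wrist','w18'); plan([.5776,.1453,.18],-9)
c=load('w18')
E
```

```text
tcp [ 0.5177 -0.1202  0.1764] yaz -9.6 shift [  -6.5   14.9 -271.7] turn -0.011 f [ 0.4 -0.2 -1.4] op 49.3 t 11.5833
```

View pics/w18.png

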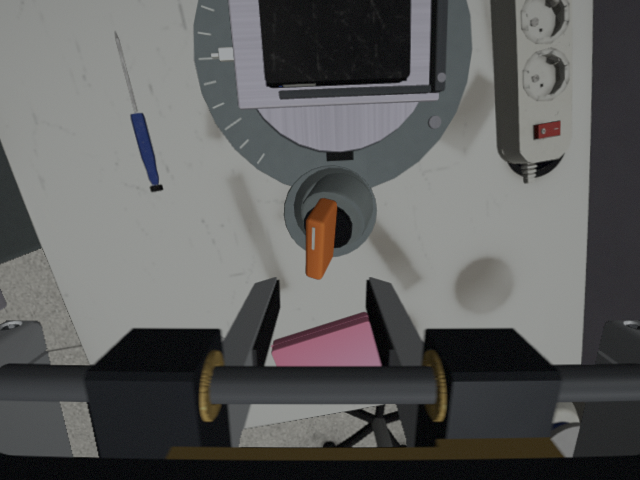

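Call:
apply_moves(motion=[[-6,3,-38,0,50],[-6,6,-77,0,50],[-6,8,-115,0,50],[-6,10,-153,0,50],[-6,12,-191,0,50],[-6,14,-230,0,50],[-6,15,-272,0,50],[-6,15,-272,0,50]])

```text
clock: 12.25
ee_pos: [0.5773, 0.1575, 0.1772]
ee_rot: [80.0, 87.5, -19.0]
ft_force: [0.1, 1.5, 0.2]
opening: 0.533
```

```bash
python3 - <<'E'
from h import *
grab('wrist','w19'); plan([.5776,.1453,.085],-9); print(T_tool()[:3,:3].round(3))
c=load('w19'); print(proj(c,[[.5776,.1453,.102],[.5776,.1453,.048]]))
E
```

```text
tcp [0.5767 0.1523 0.1773] yaz -9.1 shift [92.3 -2.   5.7] turn -0.003 f [-0.2 -0.4 -0.5] op 50.1 t 12.3
[[ 0.041  0.986 -0.159]
 [-0.018 -0.159 -0.987]
 [-0.999  0.043  0.011]]
[[322.65736659 267.95020128]
 [320.02244384 248.72217765]]
```

View pics/w19.png

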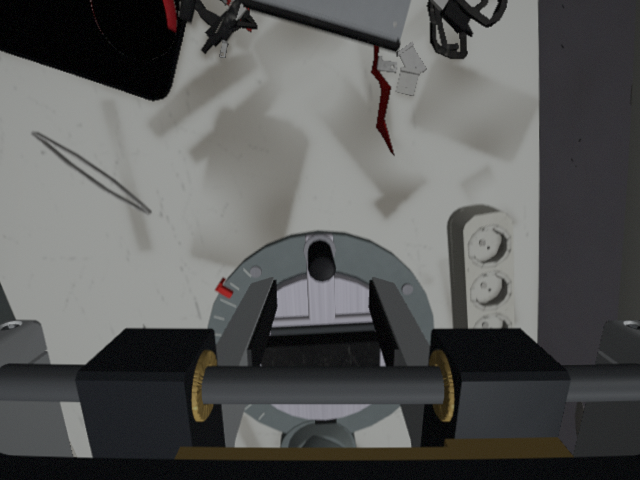

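Call:
apply_moves(motion=[[30,-2,6,0,50],[60,-2,6,0,50],[80,-2,6,0,50],[91,-2,6,0,50],[91,-2,6,0,40],[91,-2,6,0,30],[91,-2,6,0,20],[91,-2,6,0,15]])

```text
clock: 12.97
ee_pos: [0.5786, 0.1451, 0.0877]
ee_rot: [77.1, 87.3, -22.0]
ft_force: [-0.0, 0.7, -0.2]
opening: 0.286
```

```bash
python3 - <<'E'
from h import *
grab('wrist','w20'); plan([.5776,.1453,.085],-9)
for th in (.2,.4,.62):
    a=YAW-th; p=PIV+.115*np.array([-np.sin(a),np.cos(a)]); print(th); plan(np.r_[p,.085],-9-np.degrees(th))
E
```

```text
tcp [0.5784 0.1452 0.0877] yaz -9.2 shift [ 2.6 -1.   0. ] turn -0.003 f [-0.7  0.2  0.1] op 22.7 t 13.0167
0.2
tcp [0.5784 0.1452 0.0877] yaz -9.2 shift [ 3.7 22.   1.1] turn 0.197 f [-0.7  0.2  0.1] op 22.7 t 13.0167
0.4
tcp [0.5784 0.1452 0.0877] yaz -9.2 shift [ 4.8 44.2  6.8] turn 0.397 f [-0.7  0.2  0.1] op 22.7 t 13.0167
0.62
tcp [0.5784 0.1452 0.0877] yaz -9.2 shift [ 5.9 66.8 18. ] turn 0.617 f [-0.7  0.2  0.1] op 22.7 t 13.0167
```

View pics/w20.png

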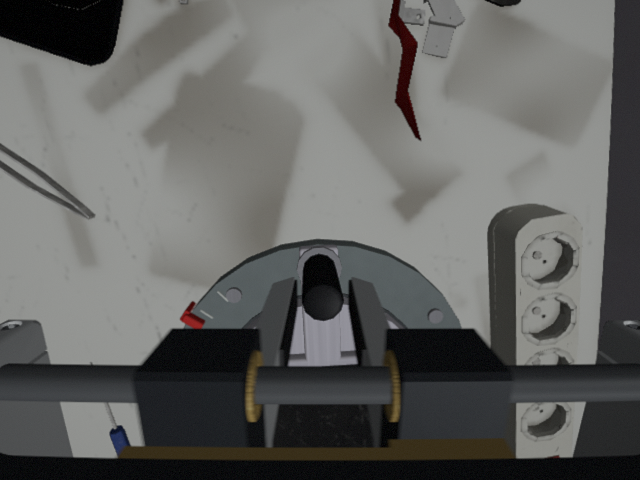

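Call:
apply_moves(motion=[[0,6,0,0.05,15],[0,14,0,0.12,15],[0,22,1,0.2,15],[0,30,3,0.27,15],[0,37,5,0.33,15],[0,44,7,0.4,15],[0,49,9,0.45,15],[0,49,9,0.45,15]])

```text
clock: 13.68
ee_pos: [0.6247, 0.1289, 0.088]
ee_rot: [101.4, 87.4, -23.6]
ft_force: [4.3, 0.9, -19.6]
opening: 0.223
```

```bash
python3 - <<'E'
from h import *
s=bot.read_state()
grab('wrist','w21');grab('top','t2');grab('scene','s2')
p=s['ee_pos'][:2]-PIV; print('table th est',YAW-np.arctan2(-p[0],p[1]),np.hypot(*p))
for th in (.55,.6,.62,.65):
    a=YAW-th; p=PIV+.115*np.array([-np.sin(a),np.cos(a)]); print(th); plan(np.r_[p,.085],-9-np.degrees(th))
crop('t2',230,350,160,280,5,'t2c');crop('s2',250,410,170,310,5,'s2c')
E
```

```text
table th est 0.4376987114023162 0.11473033051853779
0.55
tcp [0.6241 0.1293 0.088 ] yaz -34.8 shift [ 3.6 13.5 -0.4] turn 0.1 f [  4.4   1.  -24. ] op 20.7 t 13.8333
0.6
tcp [0.6241 0.1293 0.088 ] yaz -34.8 shift [ 3.9 19.2  0.1] turn 0.15 f [  4.4   1.  -24. ] op 20.7 t 13.8333
0.62
tcp [0.6241 0.1293 0.088 ] yaz -34.8 shift [ 4.  21.5  0.3] turn 0.17 f [  4.4   1.  -24. ] op 20.7 t 13.8333
0.65
tcp [0.6241 0.1293 0.088 ] yaz -34.8 shift [ 4.1 24.9  0.8] turn 0.2 f [  4.4   1.  -24. ] op 20.7 t 13.8333
```

View pics/t2c.png

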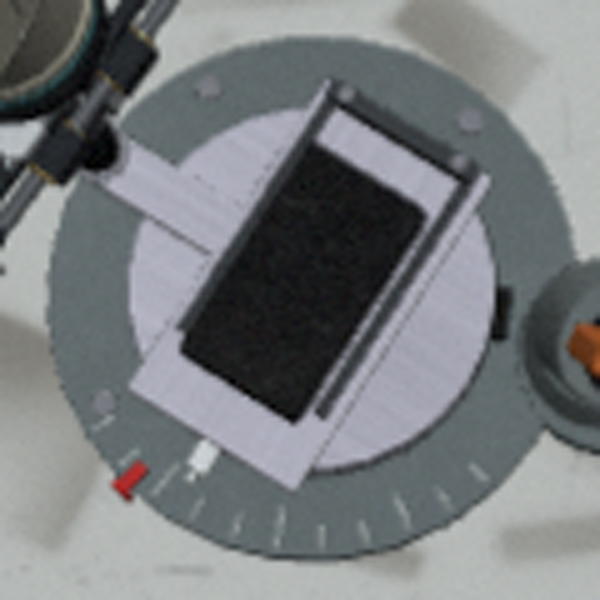

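View pics/s2c.png

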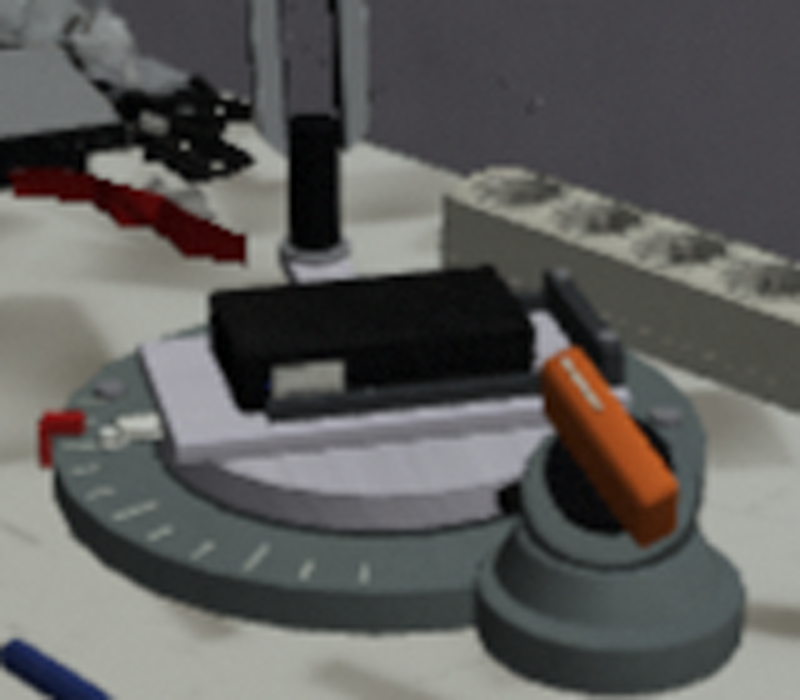

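View pics/w21.png

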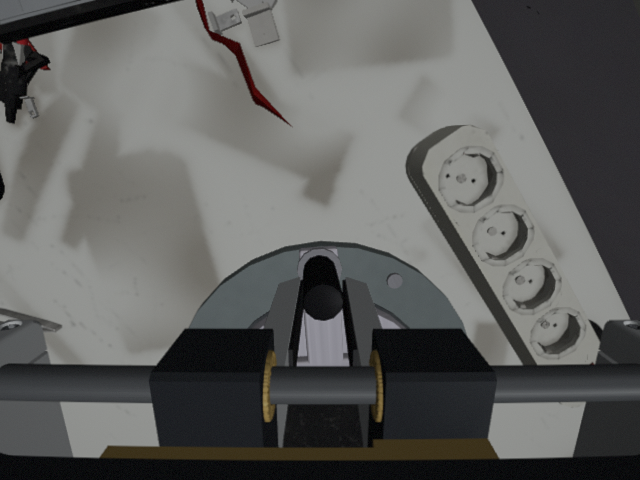

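Call:
apply_moves(motion=[[0,0,0,0,32],[0,0,0,0,36],[8,0,0,0,36],[16,0,0,0,36],[18,0,0,0,26],[18,0,0,0,18],[18,0,0,0,15]])

```text
clock: 14.42
ee_pos: [0.6245, 0.1288, 0.0699]
ee_rot: [101.1, 87.5, -23.8]
ft_force: [1.5, -0.7, -3.1]
opening: 0.233
```

```bash
python3 - <<'E'
from h import *
grab('scene','s3');crop('s3',250,410,170,310,5,'s3c')
grab('wrist','w22')
for th in (.55,.6,.62,.65):
    a=YAW-th; p=PIV+.115*np.array([-np.sin(a),np.cos(a)]); print(th); plan(np.r_[p,.07],-9-np.degrees(th))
crop('t2',230,290,230,270,12,'t2m')
E
```

```text
0.55
tcp [0.6245 0.1288 0.0698] yaz -34.8 shift [ 0.4 13.  -0.6] turn 0.099 f [ 0.7 -0.9 -3.1] op 21.8 t 14.5167
0.6
tcp [0.6245 0.1288 0.0698] yaz -34.8 shift [ 0.6 18.8 -0.1] turn 0.149 f [ 0.7 -0.9 -3.1] op 21.8 t 14.5167
0.62
tcp [0.6245 0.1288 0.0698] yaz -34.8 shift [ 0.7 21.   0.1] turn 0.169 f [ 0.7 -0.9 -3.1] op 21.8 t 14.5167
0.65
tcp [0.6245 0.1288 0.0698] yaz -34.8 shift [ 0.9 24.5  0.6] turn 0.199 f [ 0.7 -0.9 -3.1] op 21.8 t 14.5167
```

View pics/s3c.png

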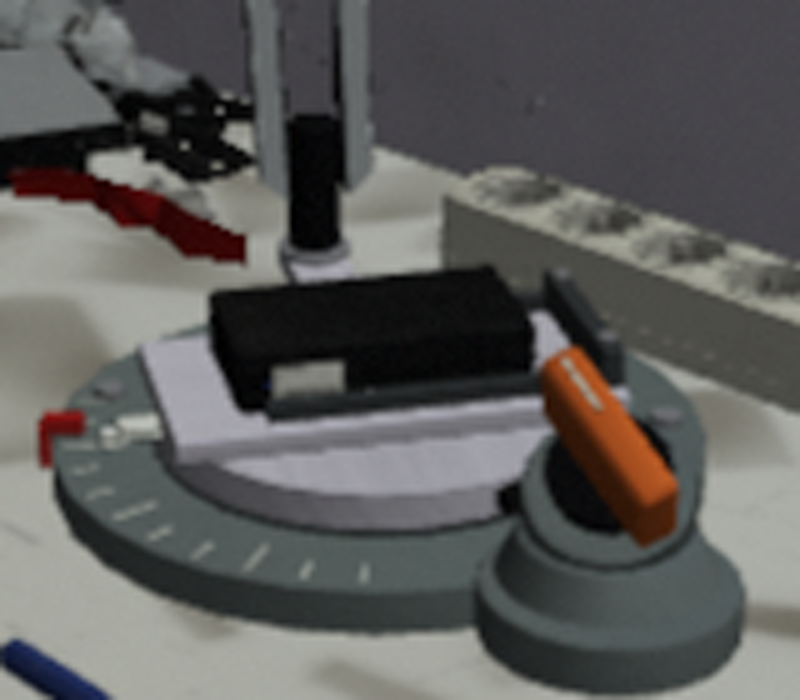

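View pics/t2m.png

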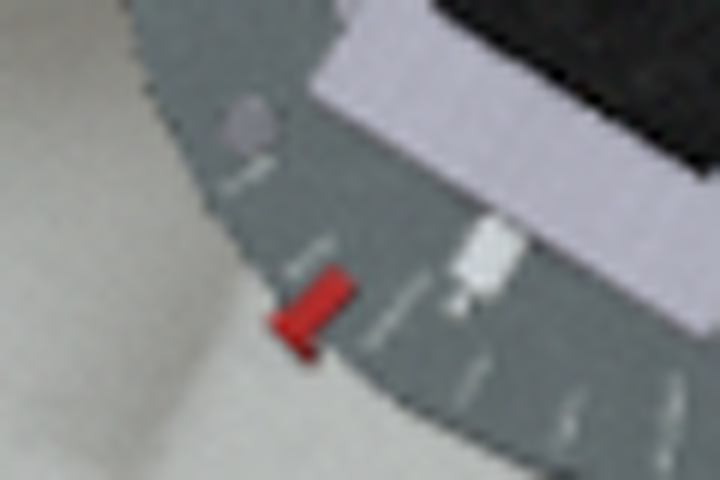

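```bash
python3 - <<'E'
from h import *
c=load('t2')
X=lambda u,v:((u+.5)/12-.5+230,(v+.5)/12-.5+230)
m=onz(c,X(346,277),.026)[:2];p=onz(c,X(455,312),.026)[:2]
p0=onz(c,((281+.5)/5-.5+230,(515+.5)/5-.5+160),.026)[:2]
# disc center in this camera's frame
o=lambda u,v:((u+.5)/5-.5+230,(v+.5)/5-.5+160)
for P in (PIV,np.array([.563,.031]),np.array([.566,.033]),np.array([.567,.030])):
  f=lambda q:(np.hypot(*(q-P)),np.arctan2(q[1]-P[1],-(q[0]-P[0])))
  print(P,'m',f(m),'p',f(p),'p0',f(p0),'diff m-p',f(m)[1]-f(p)[1])
E
```

```text
[0.565 0.031] m (np.float64(0.11168015699982263), np.float64(0.7472984849362309)) p (np.float64(0.1040648680314853), np.float64(0.5563270339221174)) p0 (np.float64(0.10481450728777547), np.float64(0.12190287383613656)) diff m-p 0.1909714510141135
[0.563 0.031] m (np.float64(0.11022148399132119), np.float64(0.7596314133592064)) p (np.float64(0.10237191528757254), np.float64(0.5666439269696693)) p0 (np.float64(0.10282963680446702), np.float64(0.12426797588526382)) diff m-p 0.1929874863895371
[0.566 0.033] m (np.float64(0.11107511183141933), np.float64(0.727970585623379)) p (np.float64(0.10388178952157567), np.float64(0.5348926513546773)) p0 (np.float64(0.10558490438340566), np.float64(0.10194832547145628)) diff m-p 0.19307793426870168
[0.567 0.03 ] m (np.float64(0.11382859212384355), np.float64(0.7418007914320001)) p (np.float64(0.10629154100382993), np.float64(0.5543801144071498)) p0 (np.float64(0.10692389258693735), np.float64(0.1289114366571528)) diff m-p 0.1874206770248502
```

Call:
apply_moves(motion=[[0,5,0,0.04,15],[0,10,0,0.08,15],[0,15,0,0.12,15],[0,19,0,0.15,15],[0,22,0,0.18,15],[0,22,0,0.18,15],[0,22,0,0.18,15]])

```text
clock: 15.1
ee_pos: [0.6418, 0.1159, 0.0699]
ee_rot: [109.6, 87.6, -25.6]
ft_force: [-0.1, -1.4, -9.2]
opening: 0.233
```

```bash
python3 - <<'E'
from h import *
grab('top','t3');grab('scene','s4')
plan([.5,0,.07])
crop('t3',230,290,230,270,12,'t3m');crop('s4',250,310,230,270,12,'s4m')
E
```

```text
tcp [0.6417 0.1159 0.0699] yaz -45.1 shift [ -3.4 -17.8 182.2] turn None f [  2.   -0.6 -10.3] op 21.9 t 15.2
```

View pics/t3m.png

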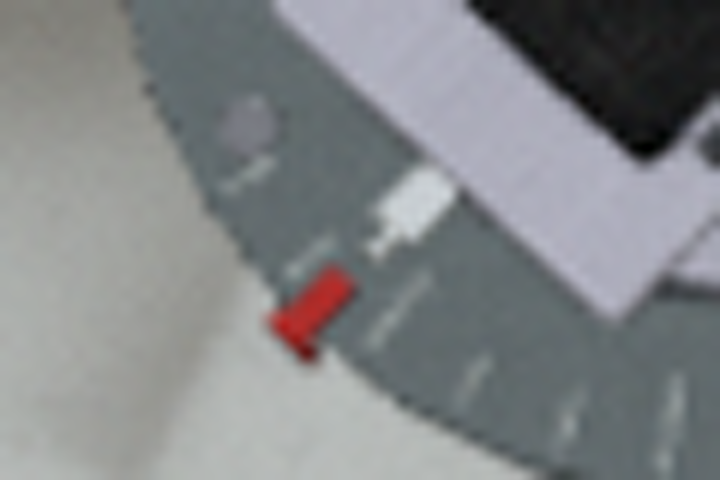

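View pics/s4m.png

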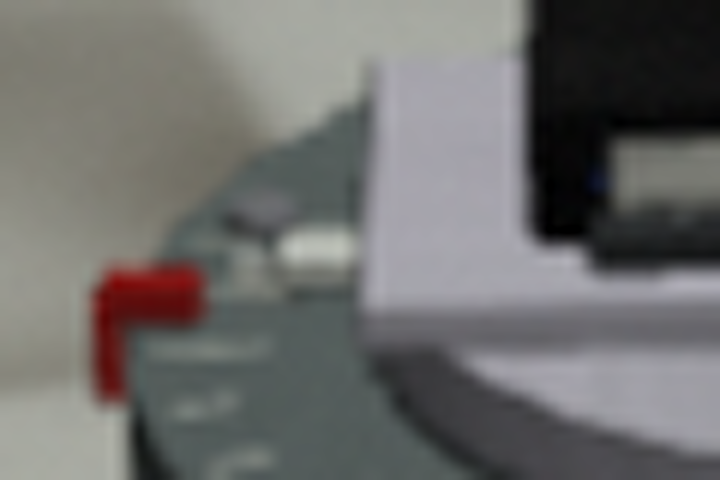

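```bash
python3 - <<'E'
from h import *
c=load('t3')
X=lambda u,v:((u+.5)/12-.5+230,(v+.5)/12-.5+230)
a=cv2.imread('pics/t3.png')[230:270,230:290].astype(int)
red=(a[...,2]>140)&(a[...,1]<80); v,u=np.nonzero(red); print('red centroid',u.mean()+230,v.mean()+230,len(u))
wh=(a.min(2)>205); v2,u2=np.nonzero(wh);k=(u2>25)&(u2<42)&(v2<22)&(v2>12);
print(sorted(zip(u2[k],v2[k])))
m=onz(c,X(346,277),.026)[:2];p=onz(c,X(374,250),.026)[:2];bl=onz(c,X(417,203),.026)[:2];rc=onz(c,(u.mean()+230,v.mean()+230),.026)[:2]
for P in (PIV,np.array([.566,.033]),np.array([.567,.030])):
  f=lambda q:(np.hypot(*(q-P)).round(4),np.arctan2(q[1]-P[1],-(q[0]-P[0])).round(4))
  print(P,'m',f(m),'redc',f(rc),'p',f(p),'block',f(bl))
q=bot.read_state()['ee_pos'][:2]-PIV;print('post th',YAW-np.arctan2(-q[0],q[1]))
E
```

```text
red centroid 255.52941176470588 255.05882352941177 17
[]
[0.565 0.031] m (np.float64(0.1117), np.float64(0.7473)) redc (np.float64(0.1202), np.float64(0.7541)) p (np.float64(0.1043), np.float64(0.7448)) block (np.float64(0.0922), np.float64(0.7483))
[0.566 0.033] m (np.float64(0.1111), np.float64(0.728)) redc (np.float64(0.1195), np.float64(0.7361)) p (np.float64(0.1037), np.float64(0.7241)) block (np.float64(0.0916), np.float64(0.7248))
[0.567 0.03 ] m (np.float64(0.1138), np.float64(0.7418)) redc (np.float64(0.1223), np.float64(0.7488)) p (np.float64(0.1064), np.float64(0.739)) block (np.float64(0.0943), np.float64(0.7416))
post th 0.6249165968584628
```

Call:
apply_moves(motion=[[0,0,0,0,24],[0,0,0,0,32],[-1,0,0,0,40],[-30,0,0,0,40],[-70,0,0,0,40],[-110,0,0,0,40],[-110,0,0,0,40]])

```text
clock: 15.78
ee_pos: [0.6438, 0.1177, 0.1894]
ee_rot: [118.9, 86.7, -16.2]
ft_force: [1.5, -0.6, 0.0]
opening: 0.423
```

```bash
python3 - <<'E'
from h import *
plan([.5185,-.1203,.18],maz(1.26)); plan([.46,.03,.19],maz(1.26))
E
```

```text
tcp [0.6438 0.1177 0.1894] yaz -45.2 shift [  6.3  79.9 256.9] turn -0.413 f [ 1.5 -0.6  0. ] op 39.7 t 15.7833
tcp [0.6438 0.1177 0.1894] yaz -45.2 shift [ -9.4 -67.3 192. ] turn -0.413 f [ 1.5 -0.6  0. ] op 39.7 t 15.7833
```

Call:
apply_moves(motion=[[-5,-12,40,-0.1,36],[-8,-24,80,-0.2,36],[-8,-38,120,-0.3,36],[-8,-48,160,-0.41,36],[-8,-55,195,-0.41,36],[-8,-55,195,-0.41,36],[-8,-55,195,-0.41,36]])

```text
clock: 16.37
ee_pos: [0.4665, 0.018, 0.1905]
ee_rot: [97.2, 86.6, -14.6]
ft_force: [1.6, 0.7, 0.6]
opening: 0.382
```

```bash
python3 - <<'E'
from h import *
grab('wrist','w23'); plan([.5185,-.1203,.13],maz(1.26))
c=load('w23');print(proj(c,[[.487,.101,.026]]))
E
```

```text
tcp [0.4682 0.0189 0.1905] yaz -21.7 shift [ 65.5  94.5 111.2] turn -0.004 f [ 0.6 -0.2  0.8] op 35.9 t 16.4167
[[300.64790668 141.38501617]]
```

View pics/w23.png

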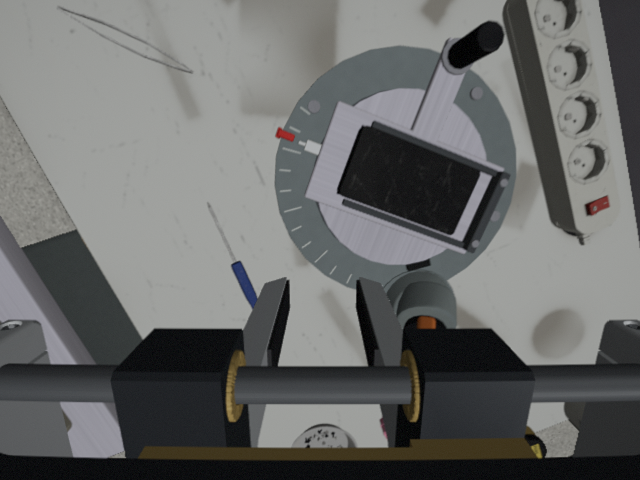

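```bash
python3 - <<'E'
from h import *
crop('w23',265,345,120,165,10,'w23m')
E
```

```text
(no output)
```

View pics/w23m.png

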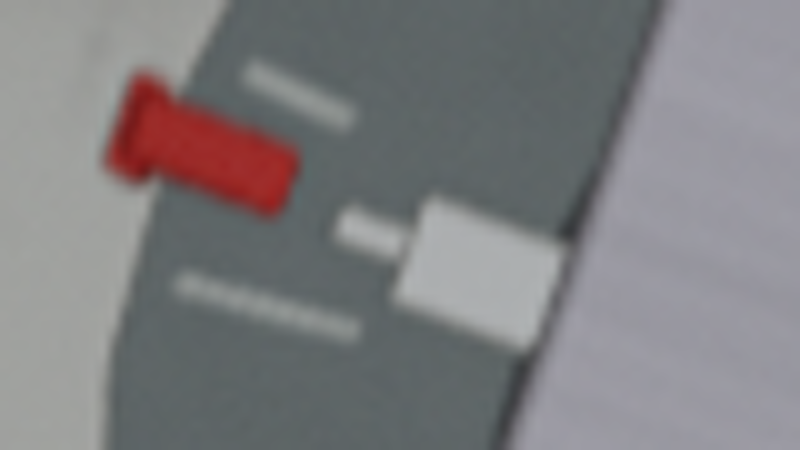

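```bash
python3 - <<'E'
from h import *
c=load('w23')
X=lambda u,v:((u+.5)/10-.5+265,(v+.5)/10-.5+120)
m=onz(c,X(283,182),.026);mo=onz(c,X(150,130),.026);p=onz(c,X(340,221),.026);b=onz(c,X(480,272),.026)
print(m,mo,p,b,c['cam_to_world'][:3,3])
az=lambda a,b:np.arctan2(a[1]-b[1],-(a[0]-b[0]))
print('mark axis',az(mo,m),'ptr axis',az(p,b),'tip->mark',az(m,p),'dist',np.linalg.norm(m-p))
for P in (PIV,PIV+[.002,0],PIV+[0,.002]): print([ (az(q,P).round(4),np.hypot(*(q[:2]-P)).round(4)) for q in (m,p,b,mo)])
E
```

```text
[0.48150345 0.10672098 0.026     ] [0.47186159 0.11557816 0.026     ] [0.48508382 0.10150652 0.026     ] [0.49552787 0.09235157 0.026     ] [0.48221816 0.0893366  0.37140527]
mark axis 0.7430063671761094 ptr axis 0.7197190102837733 tip->mark 0.9691049836316531 dist 0.006325321850870274
[(np.float64(0.7366), np.float64(0.1127)), (np.float64(0.7229), np.float64(0.1066)), (np.float64(0.7234), np.float64(0.0927)), (np.float64(0.7373), np.float64(0.1258))]
[(np.float64(0.7248), np.float64(0.1142)), (np.float64(0.7107), np.float64(0.1081)), (np.float64(0.7093), np.float64(0.0942)), (np.float64(0.7267), np.float64(0.1273))]
[(np.float64(0.7233), np.float64(0.1114)), (np.float64(0.7087), np.float64(0.1053)), (np.float64(0.707), np.float64(0.0914)), (np.float64(0.7254), np.float64(0.1245))]
```

```bash
python3 - <<'E'
from h import *
plan([.6415,.1158,.18],-45)
E
```

```text
tcp [0.4682 0.0189 0.1905] yaz -21.7 shift [  19.3  124.3 -154. ] turn 0.406 f [ 0.6 -0.2  0.8] op 35.9 t 16.4167
```

Call:
apply_moves(motion=[[3,25,-31,0.1,36],[7,50,-62,0.2,36],[11,75,-93,0.3,36],[15,100,-124,0.4,36],[19,124,-154,0.4,36],[19,124,-154,0.4,36],[19,124,-154,0.4,36]])

```text
clock: 17.0
ee_pos: [0.6436, 0.1186, 0.1791]
ee_rot: [119.7, 86.4, -14.6]
ft_force: [-0.2, -1.0, -0.2]
opening: 0.381
```

```bash
python3 - <<'E'
from h import *
plan([.6415,.1158,.072],-45);print(T_tool()[:3,:3].round(3))
E
```

```text
tcp [0.6436 0.1186 0.1791] yaz -44.4 shift [106.8  -5.4   6.8] turn 0.01 f [-0.2 -1.  -0.2] op 35.8 t 17.0
[[ 0.061  0.713 -0.698]
 [-0.016 -0.699 -0.715]
 [-0.998  0.055 -0.031]]
```

Call:
apply_moves(motion=[[20,-5,7,0,38],[50,-5,7,0,38],[80,-5,7,0,38],[100,-5,7,0,38],[107,-5,7,0,38],[107,-5,7,0,30],[107,-5,7,0,22],[107,-5,7,0,15]])

```text
clock: 17.67
ee_pos: [0.6426, 0.1154, 0.0735]
ee_rot: [120.7, 86.3, -13.6]
ft_force: [1.0, -0.9, -2.9]
opening: 0.233
```

```bash
python3 - <<'E'
from h import *
q=bot.read_state()['ee_pos'][:2]-PIV;print('post th',YAW-np.arctan2(-q[0],q[1]))
plan([.6415,.1158,.072],-45)
E
```

```text
post th 0.6330283133334142
tcp [0.6426 0.1154 0.0735] yaz -44.4 shift [ 1.4 -1.1  0.5] turn 0.01 f [ 1.  -0.9 -2.9] op 21.9 t 17.6667
```

```bash
python3 - <<'E'
from h import *
grab('top','t4');g=lambda n:cv2.cvtColor(cv2.imread(f'pics/{n}.png'),cv2.COLOR_BGR2GRAY).astype(np.float32)
a,b,z=g('t3'),g('t4'),g('t2')
# translational shift of white pointer block patch 
def sh(a,b,u0,u1,v0,v1): return cv2.phaseCorrelate(a[v0:v1,u0:u1],b[v0:v1,u0:u1],cv2.createHanningWindow((u1-u0,v1-v0),cv2.CV_32F))
print(sh(a,b,248,280,234,258), sh(a,b,270,340,180,260))
crop('t4',230,290,230,270,12,'t4m')
E
```

```text
((-0.17403694462409902, 0.041468012862974746), 1.0132618776212137) ((0.05698793558994453, -0.029684105133057415), 1.0632222082879808)
```

View pics/t4m.png

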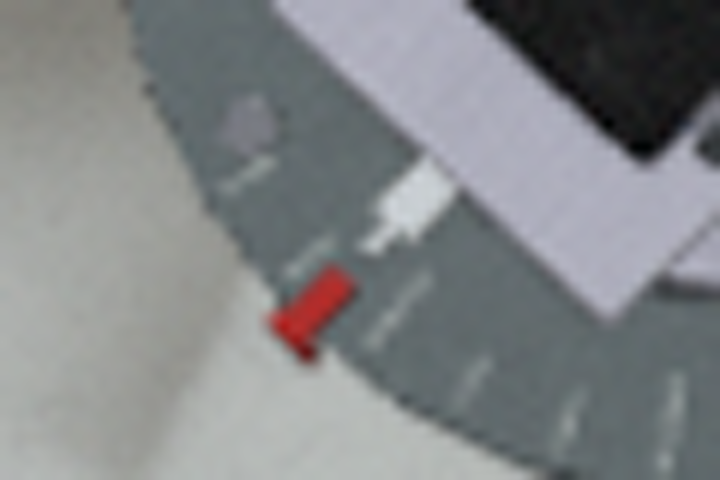

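Call:
apply_moves(motion=[[0,0.8,0,0,15],[0,1.6,0,0,15],[0,1.6,0,0,15],[0,1.6,0,0,15]])

```text
clock: 18.05
ee_pos: [0.6429, 0.1151, 0.0735]
ee_rot: [121.3, 86.4, -13.0]
ft_force: [-1.6, 0.4, -4.2]
opening: 0.231
```

```bash
python3 - <<'E'
from h import *
q=bot.read_state()['ee_pos'][:2]-PIV;print('post th',YAW-np.arctan2(-q[0],q[1]))
plan([.6415,.1158,.072],-45)
E
```

```text
post th 0.6374127628003926
tcp [0.6429 0.1151 0.0735] yaz -44.4 shift [ 1.4 -1.6  0.5] turn 0.01 f [-1.6  0.4 -4.2] op 21.8 t 18.05
```

Call:
apply_moves(motion=[[0,0,0,0,24],[0,0,0,0,32],[-1,0,0,0,40],[-30,0,0,0,40],[-70,0,0,0,40],[-110,0,0,0,40],[-110,0,0,0,40]])

```text
clock: 18.63
ee_pos: [0.6421, 0.1158, 0.1923]
ee_rot: [125.0, 85.5, -9.4]
ft_force: [0.9, 0.3, 1.2]
opening: 0.425
```

```bash
python3 - <<'E'
from h import *
plan([.468,.019,.17],maz(1.26))
E
```

```text
tcp [0.6421 0.1158 0.1923] yaz -44.5 shift [ 10.  -57.7 191.7] turn -0.401 f [0.9 0.3 1.2] op 39.9 t 18.6333
```

Call:
apply_moves(motion=[[2,-12,40,-0.1,36],[4,-24,80,-0.2,36],[6,-38,120,-0.3,36],[8,-48,160,-0.4,36],[10,-57,192,-0.4,36],[10,-57,192,-0.4,36],[10,-57,192,-0.4,36]])

```text
clock: 19.22
ee_pos: [0.4679, 0.017, 0.1709]
ee_rot: [102.6, 85.4, -9.0]
ft_force: [0.7, 0.7, 0.3]
opening: 0.383
```

```bash
python3 - <<'E'
from h import *
grab('wrist','w24'); plan([.5185,-.1203,.13],maz(1.26)); print(T_tool()[:3,:3].round(3))
crop('w24',245,345,120,180,8,'w24m')
E
```

```text
tcp [0.4699 0.0179 0.1711] yaz -21.6 shift [ 46.6  92.5 111.4] turn -0.002 f [ 0.5 -1.2  0.3] op 35.9 t 19.2667
[[ 0.081  0.927 -0.367]
 [-0.012 -0.367 -0.93 ]
 [-0.997  0.08  -0.018]]
```

View pics/w24m.png

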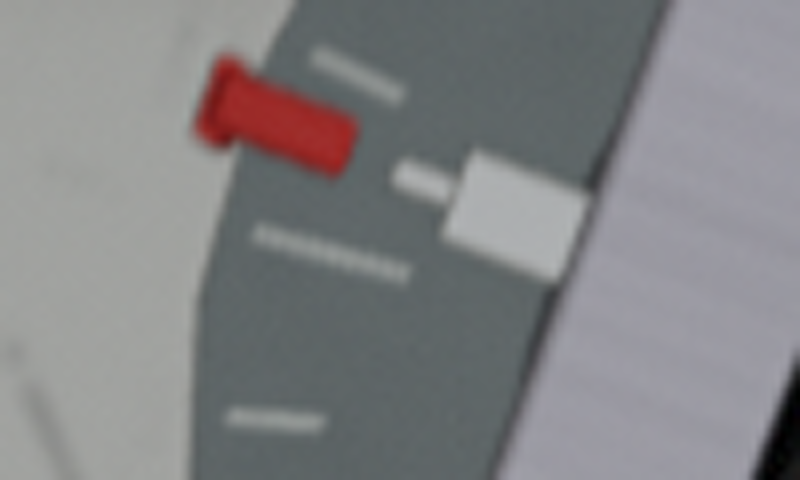

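Call:
apply_moves(motion=[[6,25,30,0,36],[12,50,60,0,36],[18,75,90,0,36],[30,92,111,0,36],[46,92,111,0,36],[46,92,111,0,36]])

```text
clock: 19.77
ee_pos: [0.5194, -0.1214, 0.1286]
ee_rot: [102.0, 85.4, -9.7]
ft_force: [-1.4, 0.4, 0.4]
opening: 0.385
```

```bash
python3 - <<'E'
from h import *
grab('wrist','w25'); plan([.5185,-.1213,.082],maz(1.26)); print(T_tool()[:3,:3].round(3))
crop('w25',220,420,190,340,4,'w25c')
E
```

```text
tcp [ 0.519  -0.1197  0.1295] yaz -21.6 shift [47.3 -3.6  2.5] turn -0.002 f [ 0.2  1.  -0.4] op 35.8 t 19.8167
[[ 0.08   0.927 -0.367]
 [-0.012 -0.367 -0.93 ]
 [-0.997  0.079 -0.018]]
```

View pics/w25c.png

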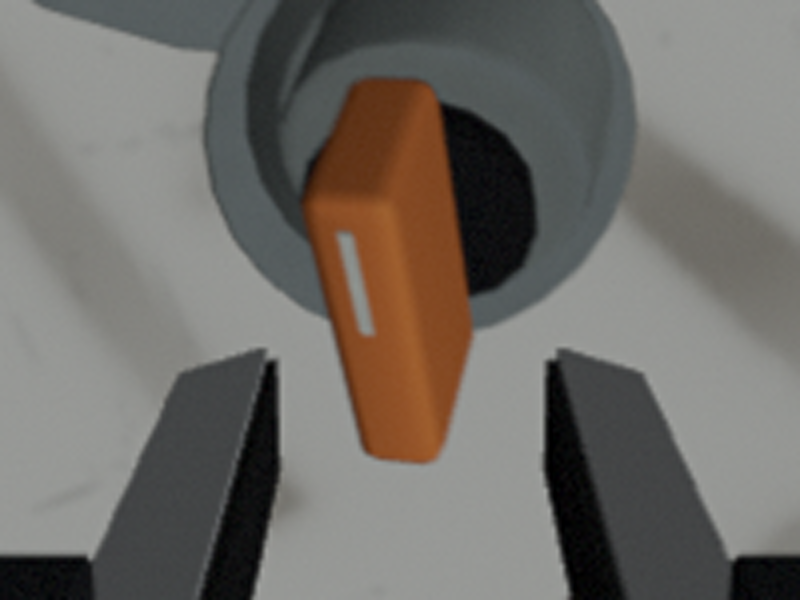

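Call:
apply_moves(motion=[[10,-3,2,-0.1,40],[25,-3,2,-0.2,40],[38,-3,2,-0.2,40],[47,-3,2,-0.2,40],[48,-3,2,-0.2,32],[48,-3,2,-0.2,24],[48,-3,2,-0.2,14],[48,-3,2,-0.2,8]])

```text
clock: 20.48
ee_pos: [0.5189, -0.1206, 0.0819]
ee_rot: [91.5, 85.4, -8.6]
ft_force: [-1.3, 0.6, 0.1]
opening: 0.197
```

```bash
python3 - <<'E'
from h import *
grab('wrist','w26'); plan([.5185,-.1213,.082],maz(1.26)); print(T_tool()[:3,0].round(3),bot.read_state()['torque'])
crop('w26',220,420,190,340,4,'w26c')
E
```

```text
tcp [ 0.5189 -0.1206  0.0818] yaz -10.1 shift [-0.2 -0.3  0.8] turn 0.198 f [-1.2  1.9  0.8] op 18.0 t 20.5333
[ 0.079 -0.012 -0.997] [ 0.2477971   0.43168846 -0.12219491]
```

View pics/w26c.png

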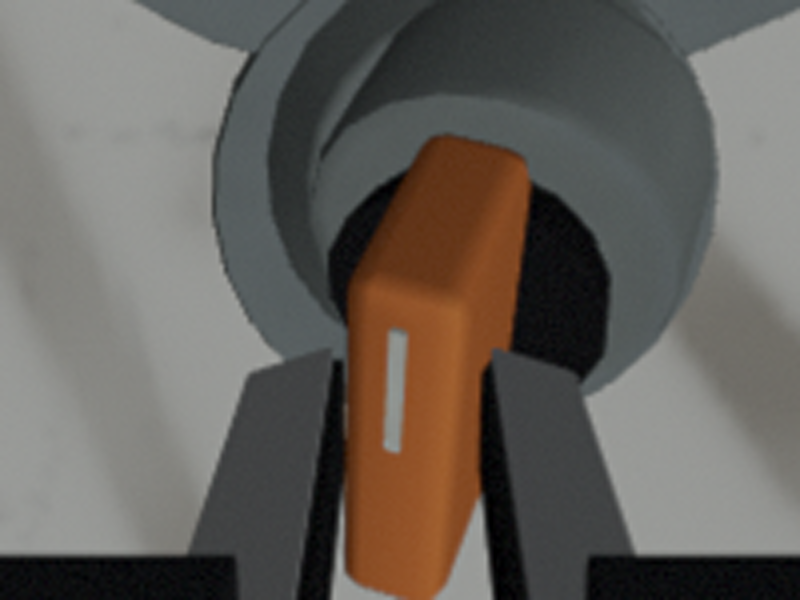

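Call:
apply_moves(motion=[[0,0,0,0.1,8],[0,0,0,0.2,8],[0,0,0,0.3,8],[0,0,0,0.4,8],[0,0,0,0.5,8],[0,0,0,0.6,8],[0,0,0,0.7,8],[0,0,0,0.7,8]])

```text
clock: 21.2
ee_pos: [0.5181, -0.1222, 0.0824]
ee_rot: [130.4, 85.4, -10.1]
ft_force: [-3.1, -4.3, 3.8]
opening: 0.169
```

```bash
python3 - <<'E'
from h import *
grab('wrist','w27'); plan([.5185,-.1213,.082],maz(0)); print(T_tool()[:3,0].round(3),bot.read_state()['torque'])
crop('w27',220,420,190,340,4,'w27c')
E
```

```text
tcp [ 0.5181 -0.1222  0.0824] yaz -50.4 shift [ 0.4 -0.5 -0.9] turn 0.573 f [-3.7 -4.   4.4] op 15.9 t 21.25
[ 0.079 -0.014 -0.997] [-0.6352375   1.10492081  0.0299332 ]
```

View pics/w27c.png

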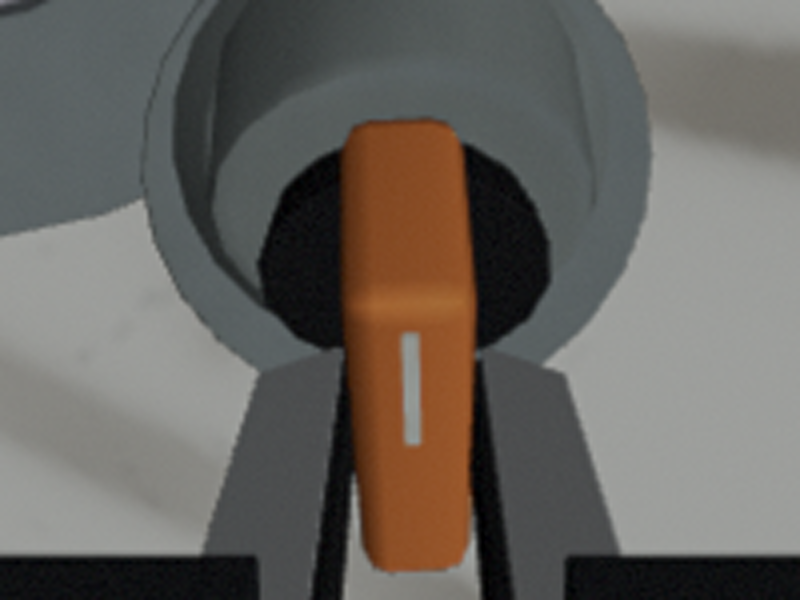

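Following well (about 0.65). Continue clockwise.

Call:
apply_moves(motion=[[0,0,0,0.1,8],[0,0,0,0.2,8],[0,0,0,0.3,8],[0,0,0,0.4,8],[0,0,0,0.5,8],[0,0,0,0.6,8],[0,0,0,0.6,8]])

```text
clock: 21.83
ee_pos: [0.5169, -0.1226, 0.0836]
ee_rot: [164.9, 85.5, -10.0]
ft_force: [-5.9, -1.1, 12.4]
opening: 0.182
```

```bash
python3 - <<'E'
from h import *
grab('wrist','w28'); plan([.5185,-.1213,.082],maz(0)); print(T_tool()[:3,0].round(3),bot.read_state()['torque'])
crop('w28',220,420,190,340,4,'w28c')
for th in(0,.1,.2,.3): print(th,((proj(load('w28'),face(np.array([.5185,-.1203,.074]),th))-[220,190]+.5)*4-.5).round().astype(int).tolist())
E
```

```text
tcp [ 0.5169 -0.1227  0.0836] yaz -84.7 shift [ 1.7 -1.3 -1.6] turn -0.027 f [-6.5 -0.2 12.4] op 17.1 t 21.8833
[ 0.078 -0.014 -0.997] [0.06793097 1.65220696 0.18611303]
0 [[408, 267], [528, 253], [443, 577], [343, 597]]
0.1 [[382, 276], [505, 252], [463, 569], [363, 595]]
0.2 [[357, 286], [482, 253], [482, 560], [383, 592]]
0.3 [[333, 299], [457, 256], [502, 551], [404, 588]]
```

View pics/w28c.png

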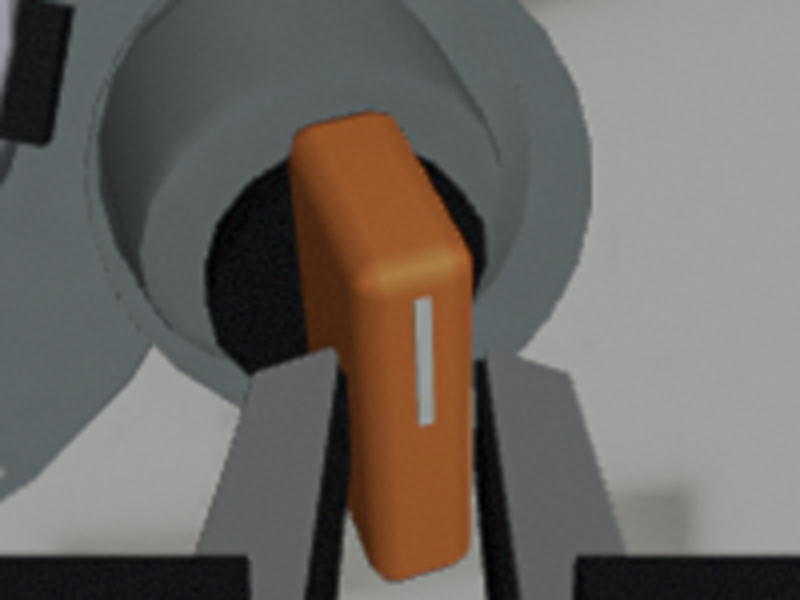

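Call:
apply_moves(motion=[[2,-1,0,0.08,8],[2,-1,0,0.16,8],[2,-1,0,0.24,8],[2,-1,0,0.3,8],[2,-1,0,0.3,8]])

```text
clock: 22.3
ee_pos: [0.5162, -0.1221, 0.0835]
ee_rot: [-177.6, 85.5, -9.5]
ft_force: [-9.0, 0.4, 20.2]
opening: 0.186
```

```bash
python3 - <<'E'
from h import *
grab('wrist','w29'); plan([.5185,-.1213,.082],maz(0)); print(T_tool()[:3,0].round(3),bot.read_state()['torque'])
crop('w29',220,420,190,340,4,'w29c')
for th in(0,.1,.2,.3): print(th,((proj(load('w29'),face(np.array([.5185,-.1203,.074]),th))-[220,190]+.5)*4-.5).round().astype(int).tolist())
E
```

```text
tcp [ 0.5162 -0.1221  0.0835] yaz -101.8 shift [ 1.7 -1.2 -1.9] turn -0.324 f [-8.4 -0.5 19.8] op 17.5 t 22.35
[ 0.078 -0.013 -0.997] [0.12160756 1.82697696 0.45793913]
0 [[349, 270], [466, 223], [507, 555], [413, 601]]
0.1 [[326, 286], [442, 228], [525, 543], [433, 594]]
0.2 [[305, 303], [418, 236], [541, 529], [452, 586]]
0.3 [[285, 322], [394, 246], [557, 514], [472, 577]]
```

View pics/w29c.png

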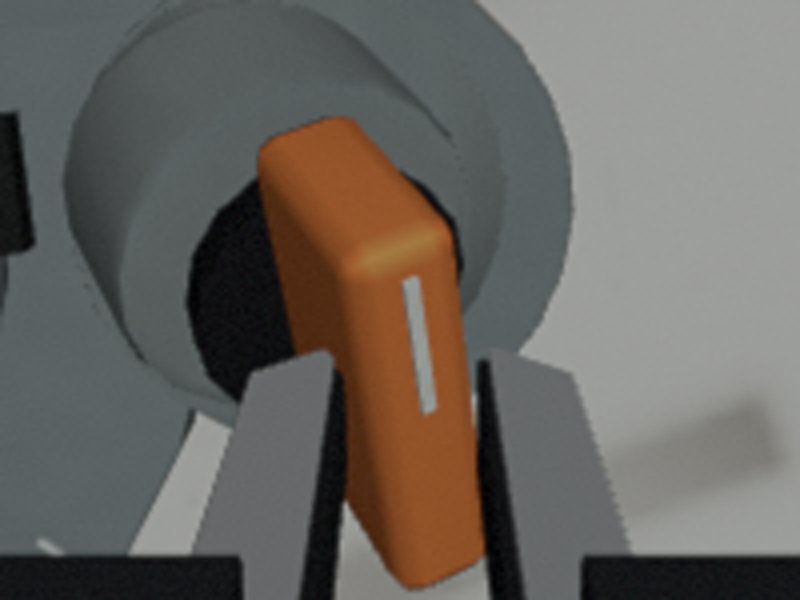

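Call:
apply_moves(motion=[[1,-1,0,0.08,8],[1,-1,0,0.16,8],[1,-1,0,0.16,8]])

```text
clock: 22.6
ee_pos: [0.5151, -0.1211, 0.0838]
ee_rot: [-168.1, 85.5, -9.0]
ft_force: [-8.3, 0.4, 17.1]
opening: 0.192
```

```bash
python3 - <<'E'
from h import *
grab('wrist','w30'); plan([.5185,-.1213,.082],maz(0)); print(bot.read_state()['torque'])
crop('w30',220,420,190,340,4,'w30c')
for th in(-.1,0,.1): print(th,((proj(load('w30'),face(np.array([.5185,-.1203,.074]),th))-[220,190]+.5)*4-.5).round().astype(int).tolist())
E
```

```text
tcp [ 0.5151 -0.1211  0.0838] yaz -110.8 shift [ 2.1 -1.  -3.1] turn -0.481 f [-8.1  0.7 15.7] op 17.9 t 22.65
[-0.0432406   1.98227272  0.52173399]
-0.1 [[342, 253], [454, 200], [523, 544], [432, 596]]
0 [[321, 270], [431, 206], [540, 530], [452, 588]]
0.1 [[301, 289], [408, 215], [555, 515], [471, 579]]
```

View pics/w30c.png

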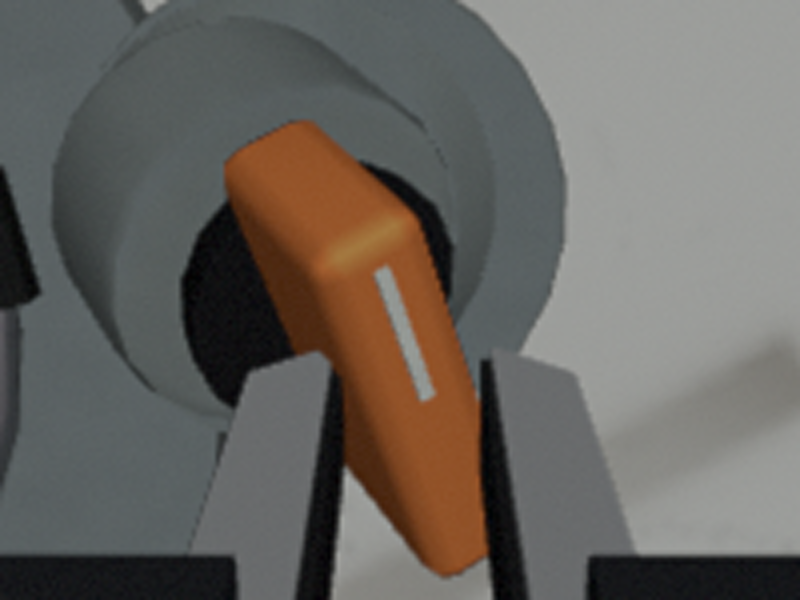

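Call:
apply_moves(motion=[[0,0,0,0,24],[0,0,0,0,34],[-5,0,0,0,40],[-30,0,0,0,40],[-65,0,0,0,40],[-90,0,0,0,40],[-90,0,0,0,40]])

```text
clock: 23.23
ee_pos: [0.5109, -0.1215, 0.178]
ee_rot: [-168.7, 85.1, -9.5]
ft_force: [0.8, -0.7, -0.1]
opening: 0.427
```

```bash
python3 - <<'E'
from h import *
grab('top','t5')
s=bot.read_state();print(s['qpos'].round(1))
a=YAW-.637;d=np.array([np.cos(a),np.sin(a)])
print(PIV-.085*d); plan(np.r_[PIV-.085*d,.13],np.degrees(a)-90)
crop('t5',230,380,160,280,5,'t5c')
E
```

```text
[-23.1  34.4  51.4 114.3 -40.3  45.1 -59.3]
[0.50263291 0.08875245]
tcp [ 0.5101 -0.1204  0.1759] yaz -110.7 shift [  42.5 -192.2   84.7] turn 0.385 f [0.6 0.2 0.2] op 40.4 t 23.2833
```

View pics/t5c.png

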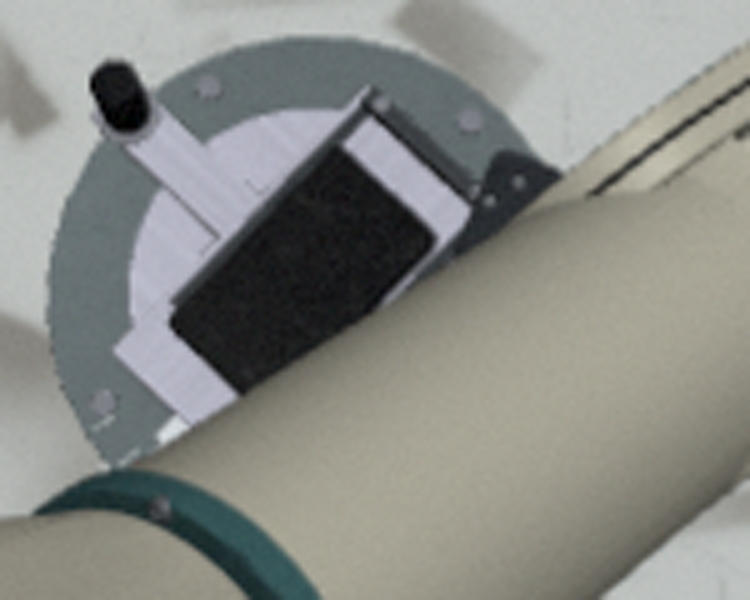

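Call:
apply_moves(motion=[[0,-35,12,0.08,30],[0,-70,30,0.16,24],[0,-105,46,0.24,24],[0,-140,62,0.32,24],[0,-175,76,0.385,24],[0,-192,85,0.385,24],[20,-192,85,0.385,24],[20,-192,85,0.385,24]])

```text
clock: 23.95
ee_pos: [0.4982, 0.0914, 0.1491]
ee_rot: [-147.4, 85.5, -9.9]
ft_force: [-1.4, -0.3, -0.6]
opening: 0.255
```

```bash
python3 - <<'E'
from h import *
grab('top','t6'); grab('wrist','w31');grab('scene','s5')
s=bot.read_state();print(s['qpos'].round(1))
a=YAW-.637;d=np.array([np.cos(a),np.sin(a)])
plan(np.r_[PIV-.085*d,.08],np.degrees(a)-90);print(T_tool()[:3,:3].round(3))
crop('s5',230,410,150,310,4,'s5c')
E
```

```text
[-51.7  39.6  59.4 117.8 -48.7  45.4 -96.5]
tcp [0.5002 0.0879 0.1523] yaz -132.8 shift [72.2  1.   3.8] turn -0.0 f [0.8 0.7 0.7] op 23.9 t 24.1
[[ 0.081 -0.679 -0.73 ]
 [-0.014 -0.733  0.68 ]
 [-0.997 -0.045 -0.069]]
```

View pics/w31.png

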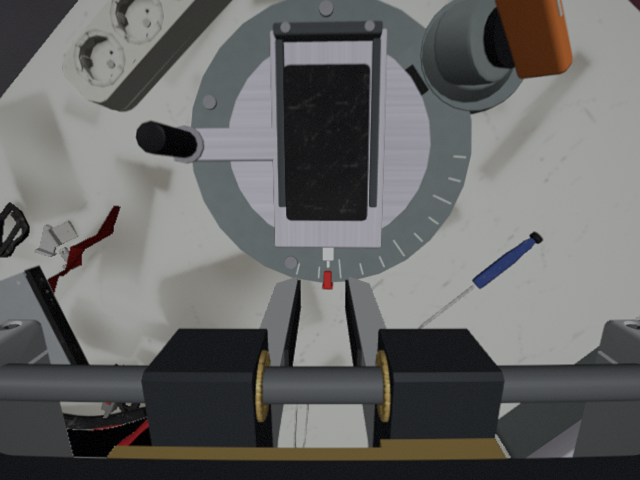

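View pics/s5c.png

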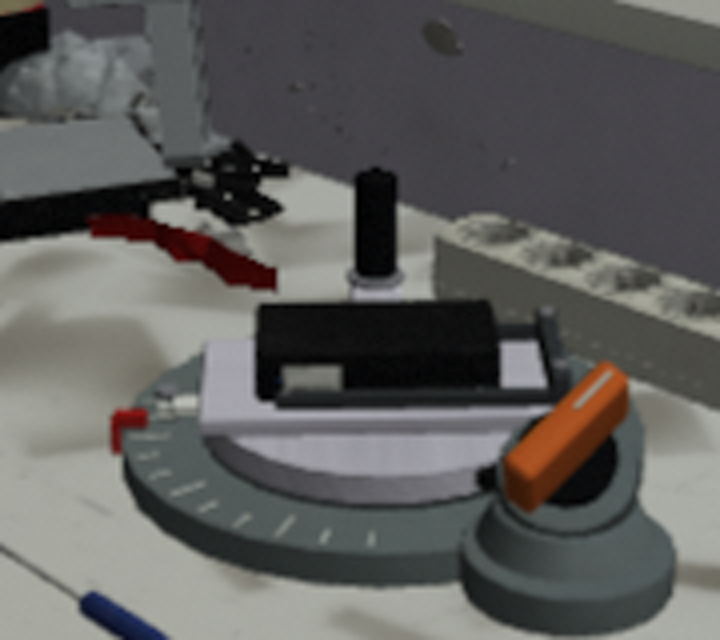

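```bash
python3 - <<'E'
from h import *
c=load('w31');a=YAW-.637;d=np.array([np.cos(a),np.sin(a)]);e=np.array([-d[1],d[0]])
f=lambda p:(((p[:2]-PIV)@d*1000).round(1),((p[:2]-PIV)@e*1000).round(1))
print('cam',f(c['cam_to_world'][:3,3]))
print('rear top L/R',f(onz(c,(287,219),.068)),f(onz(c,(366,219),.068)),'front',f(onz(c,(287,66),.068)),f(onz(c,(368,66),.068)))
print('stop inner',f(onz(c,(328,40),.06)),'plate rear',f(onz(c,(276,247),.044)),f(onz(c,(380,247),.044)),'ptr',f(onz(c,(328,266),.026)),'mark',f(onz(c,(328,271),.026)))
E
```

```text
cam (np.float64(-27.0), np.float64(-11.0))
rear top L/R (np.float64(-59.0), np.float64(27.7)) (np.float64(-58.5), np.float64(-32.4)) front (np.float64(50.2), np.float64(26.1)) (np.float64(49.7), np.float64(-31.1))
stop inner (np.float64(69.8), np.float64(-2.6)) plate rear (np.float64(-85.7), np.float64(40.9)) (np.float64(-84.7), np.float64(-46.6)) ptr (np.float64(-106.2), np.float64(-2.7)) mark (np.float64(-110.9), np.float64(-2.8))
```

```bash
python3 - <<'E'
from h import *
a=YAW-.637;d=np.array([np.cos(a),np.sin(a)]);e=np.array([-d[1],d[0]])
plan(np.r_[PIV-.080*d-.0025*e,.075],np.degrees(a)-90)
E
```

```text
tcp [0.5002 0.0879 0.1523] yaz -132.8 shift [77.4  3.7 -0.8] turn -0.0 f [0.8 0.7 0.7] op 23.9 t 24.1
```

Call:
apply_moves(motion=[[25,4,-1,0,24],[50,4,-1,0,24],[68,4,-1,0,24],[77,4,-1,0,24],[77,4,-1,0,24],[77,4,-1,0,24]])

```text
clock: 24.6
ee_pos: [0.505, 0.0819, 0.076]
ee_rot: [-146.7, 85.2, -9.8]
ft_force: [0.5, 0.8, 0.4]
opening: 0.256
```

```bash
python3 - <<'E'
from h import *
grab('wrist','w32');grab('scene','s6')
a=YAW-.637;d=np.array([np.cos(a),np.sin(a)]);e=np.array([-d[1],d[0]])
plan(np.r_[PIV-.080*d-.0025*e,.056],np.degrees(a)-90);plan(np.r_[PIV-.045*d-.0025*e,.056],np.degrees(a)-90)
crop('s6',230,410,150,310,4,'s6c')
E
```

```text
tcp [0.5054 0.0824 0.0765] yaz -132.9 shift [20.3  0.7  2.8] turn -0.002 f [ 0.2 -0.5  0.2] op 23.8 t 24.7
tcp [0.5054 0.0824 0.0765] yaz -132.9 shift [ 22.8   0.6 -32.2] turn -0.002 f [ 0.2 -0.5  0.2] op 23.8 t 24.7
```

View pics/w32.png

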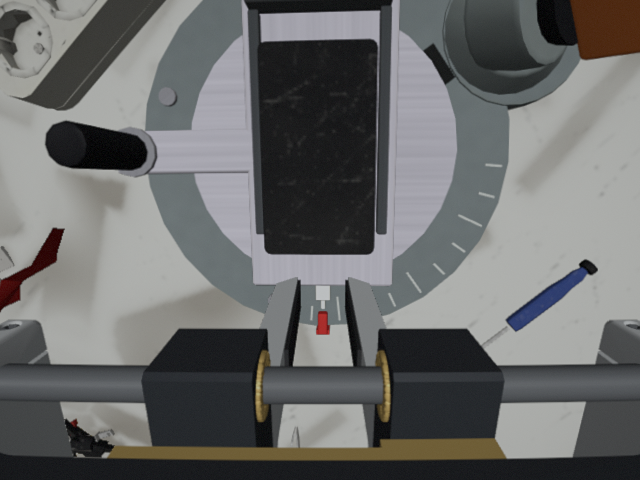

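View pics/s6c.png

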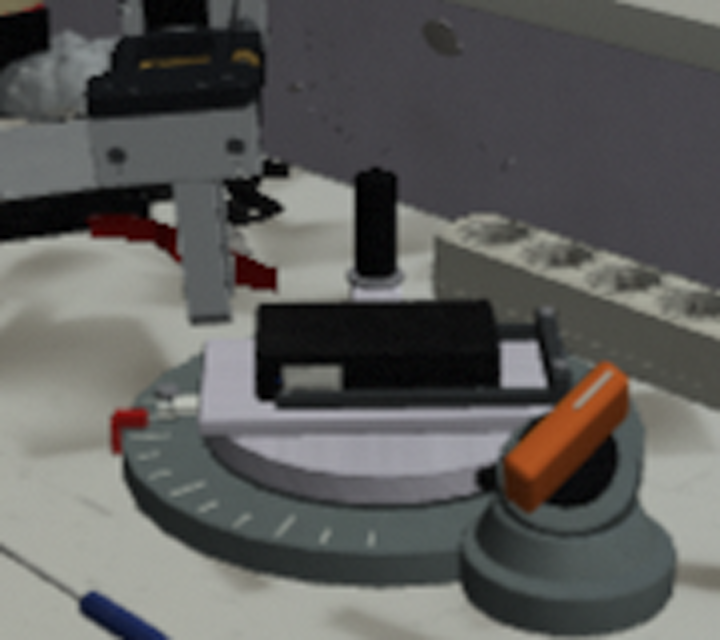

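```bash
python3 - <<'E'
from h import *
c=load('s6');T=T_tool()
for x in(-.005,0,.005,.01,.015,.019):
    print(x,[((proj(c,(T@[x,y,z,1])[:3])-[230,150]+.5)*4-.5).round(0).tolist() for y,z in((.0245,-.008),(.0245,.008),(.012,-.008),(.0245,0))],(T@[x,.018,0,1])[2].round(4))
E
```

```text
-0.005 [[[226.0, 326.0]], [[191.0, 329.0]], [[227.0, 314.0]], [[208.0, 328.0]]] 0.0806
0 [[[227.0, 336.0]], [[192.0, 339.0]], [[228.0, 324.0]], [[209.0, 338.0]]] 0.0757
0.005 [[[228.0, 346.0]], [[193.0, 349.0]], [[229.0, 334.0]], [[211.0, 347.0]]] 0.0707
0.01 [[[229.0, 356.0]], [[194.0, 359.0]], [[230.0, 343.0]], [[212.0, 357.0]]] 0.0657
0.015 [[[230.0, 366.0]], [[195.0, 368.0]], [[231.0, 353.0]], [[213.0, 367.0]]] 0.0607
0.019 [[[231.0, 373.0]], [[196.0, 376.0]], [[232.0, 361.0]], [[214.0, 375.0]]] 0.0567
```

Call:
apply_moves(motion=[[7,1,2,0,24],[13,1,2,0,24],[18,1,2,0,24],[18,1,2,0,24]])

```text
clock: 25.03
ee_pos: [0.5046, 0.083, 0.0581]
ee_rot: [-146.2, 85.2, -9.2]
ft_force: [0.3, -0.8, 0.0]
opening: 0.254
```

```bash
python3 - <<'E'
from h import *
grab('scene','s7')
a=YAW-.637;d=np.array([np.cos(a),np.sin(a)]);e=np.array([-d[1],d[0]])
plan(np.r_[PIV-.045*d-.0025*e,.056],np.degrees(a)-90)
crop('s7',230,410,150,310,4,'s7c')
E
```

```text
tcp [0.5047 0.0829 0.0583] yaz -132.9 shift [  4.7  -0.3 -34.2] turn -0.002 f [ 0.3  0.2 -0.2] op 24.0 t 25.0833
```

View pics/s7c.png

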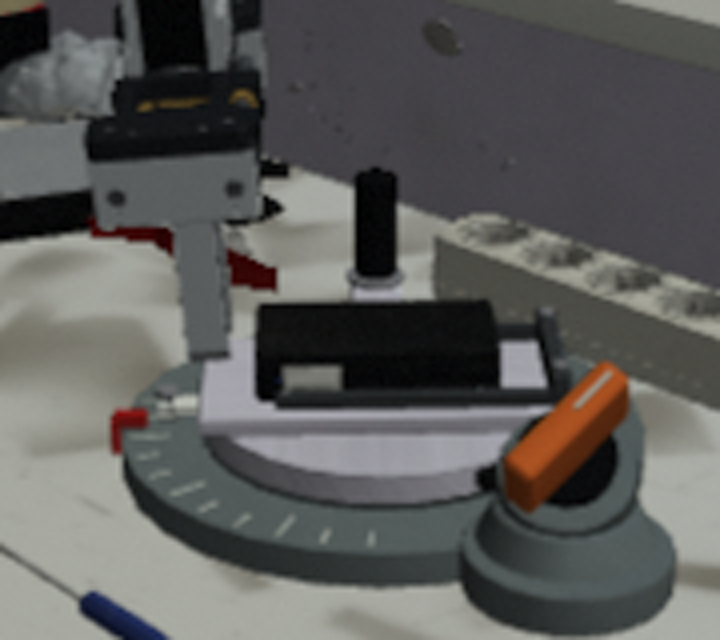

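Call:
apply_moves(motion=[[4,0,0,0,24],[4,0,-5,0,24],[4,0,-10,0,24],[4,0,-14,0,24],[4,0,-18,0,24],[4,0,-18,0,24]])

```text
clock: 25.58
ee_pos: [0.5191, 0.0696, 0.0558]
ee_rot: [-146.5, 85.1, -9.6]
ft_force: [-0.2, -0.4, 0.5]
opening: 0.252
```

```bash
python3 - <<'E'
from h import *
grab('scene','s8');grab('wrist','w33')
a=YAW-.637;d=np.array([np.cos(a),np.sin(a)]);e=np.array([-d[1],d[0]])
plan(np.r_[PIV-.045*d-.0025*e,.054],np.degrees(a)-90)
crop('s8',230,410,150,310,4,'s8c')
E
```

```text
tcp [0.5185 0.0702 0.0557] yaz -132.9 shift [  2.8  -0.3 -15.6] turn -0.002 f [ 0.3 -1.2  0.2] op 23.9 t 25.6833
```

View pics/s8c.png

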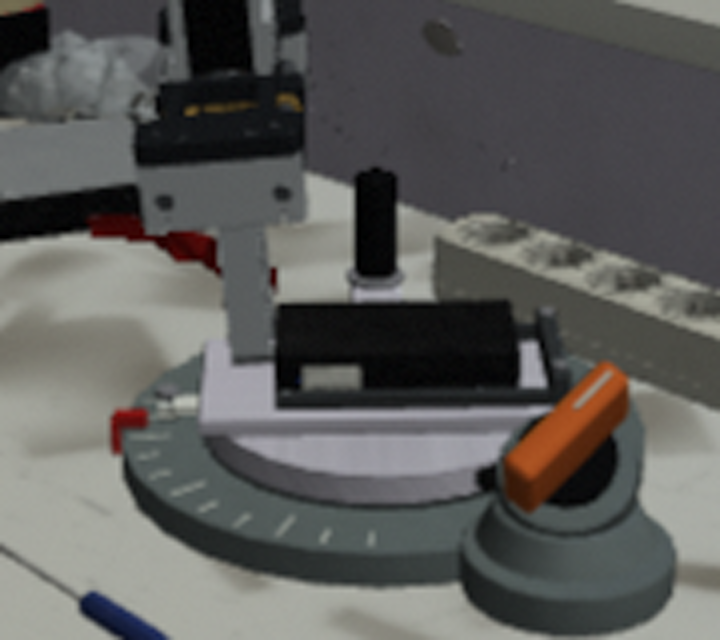

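View pics/w33.png

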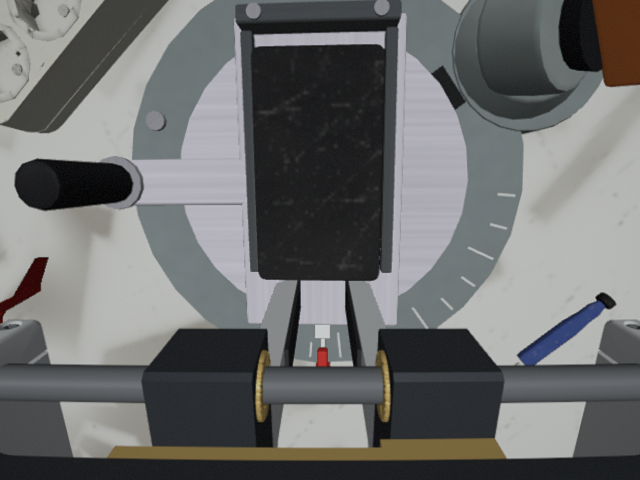

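Call:
apply_moves(motion=[[1,0,-4,0,24],[1,0,-7,0,24],[1,0,-10,0,24],[1,0,-13,0,24],[1,0,-15,0,24],[1,0,-17,0,24],[1,0,-17,0,24]])

```text
clock: 26.27
ee_pos: [0.5288, 0.0604, 0.0555]
ee_rot: [-144.1, 85.4, -7.1]
ft_force: [-4.5, 3.7, 4.6]
opening: 0.253
```

```bash
python3 - <<'E'
from h import *
grab('scene','s9');grab('wrist','w34')
a=YAW-.637;d=np.array([np.cos(a),np.sin(a)]);e=np.array([-d[1],d[0]])
plan(np.r_[PIV-.045*d-.0025*e,.054],np.degrees(a)-90)
crop('s9',230,410,150,310,4,'s9c')
E
```

```text
tcp [0.5288 0.0604 0.0555] yaz -132.9 shift [ 1.6 -0.5 -1.4] turn -0.001 f [-4.4  3.   3.8] op 24.1 t 26.3667
```

View pics/s9c.png

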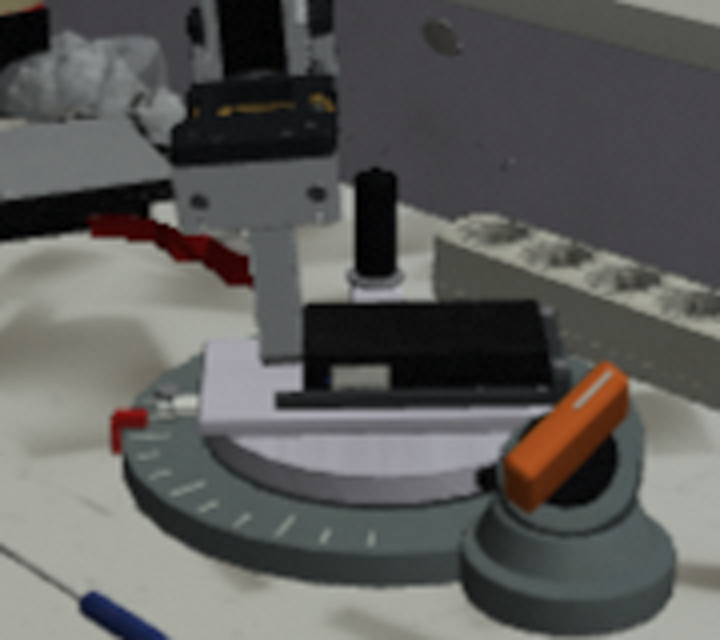

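View pics/w34.png

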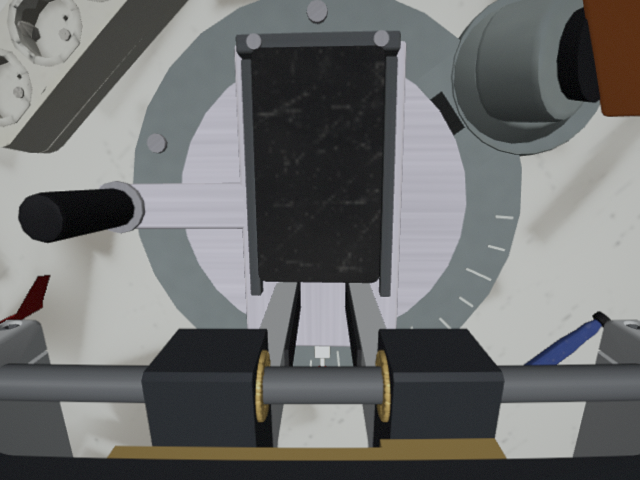

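Call:
apply_moves(motion=[[0,0,-4,0,24],[0,0,-6,0,24],[0,0,-6,0,24],[0,0,4,0,24],[0,0,14,0,24],[-20,0,16,0,24],[-55,0,16,0,24],[-95,0,16,0,24]])

```text
clock: 27.03
ee_pos: [0.5083, 0.072, 0.149]
ee_rot: [-146.0, 85.6, -9.0]
ft_force: [1.5, 0.7, 0.5]
opening: 0.253
```

```bash
python3 - <<'E'
from h import *
grab('wrist','w35');plan([.5,.09,.2])
E
```

```text
tcp [0.5126 0.071  0.1561] yaz -133.0 shift [-45.   -7.6  19. ] turn None f [ 2.1 -0.5  3.5] op 23.9 t 27.0833
```

View pics/w35.png

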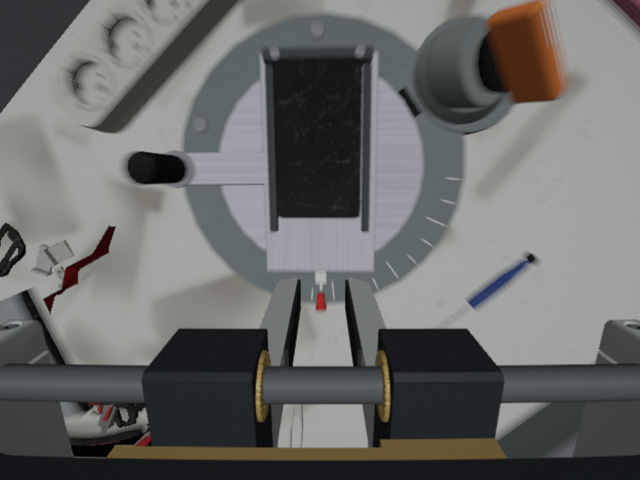

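Call:
apply_moves(motion=[[-20,0,0,0,24],[-45,0,20,0,24],[-45,0,30,0,24],[-45,0,30,0,24],[-45,0,30,0,24]])

```text
clock: 27.5
ee_pos: [0.4868, 0.0925, 0.1988]
ee_rot: [-143.5, 84.9, -6.5]
ft_force: [0.1, 1.1, 0.6]
opening: 0.254
```

```bash
python3 - <<'E'
from h import *
grab('wrist','w36');grab('scene','s10');grab('top','t7')
crop('w36',240,460,30,330,2.6,'w36c') ; crop('s10',230,410,150,310,4,'s10c')
c=load('w36');a=YAW-.637;d=np.array([np.cos(a),np.sin(a)]);e=np.array([-d[1],d[0]])
print(T_tool().round(3))
E
```

```text
[[ 0.088 -0.681 -0.727  0.487]
 [-0.011 -0.73   0.683  0.091]
 [-0.996 -0.052 -0.072  0.198]
 [ 0.     0.     0.     1.   ]]
```

View pics/w36c.png

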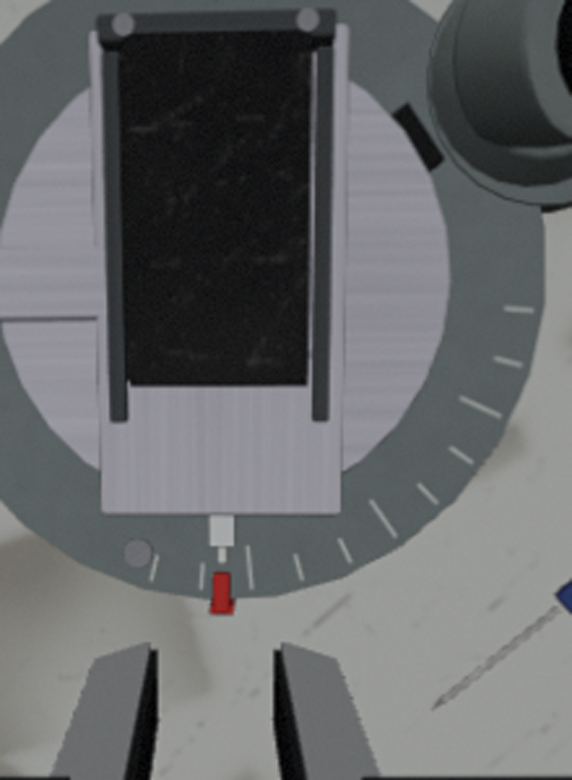

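View pics/s10c.png

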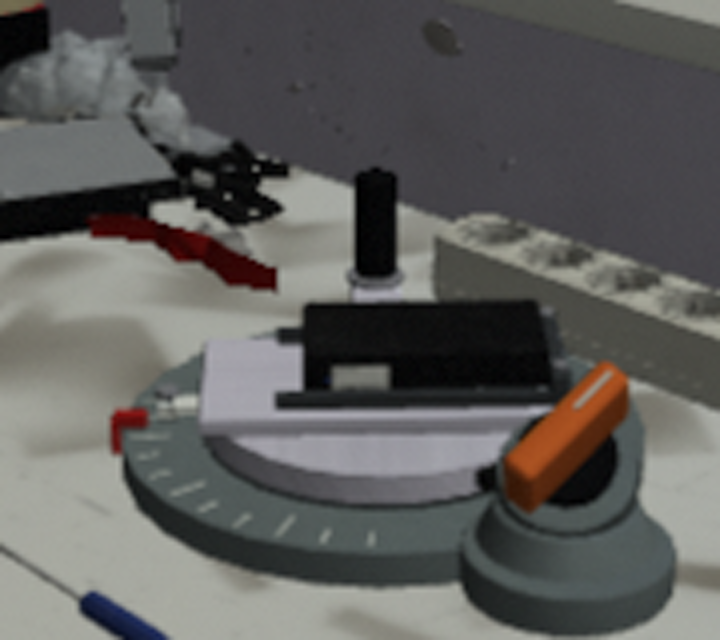

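View pics/t7.png

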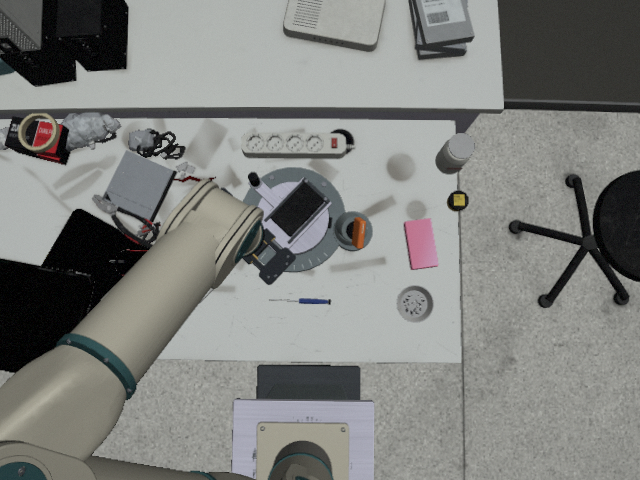

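```bash
python3 - <<'E'
from h import *
a=cv2.imread('pics/t1.png')[205:255,330:380];b=cv2.imread('pics/t7.png')[205:255,330:380]
cv2.imwrite('pics/kcmp.png',cv2.resize(np.hstack([a,b]),None,fx=8,fy=8,interpolation=cv2.INTER_CUBIC))
E
```

```text
(no output)
```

View pics/kcmp.png

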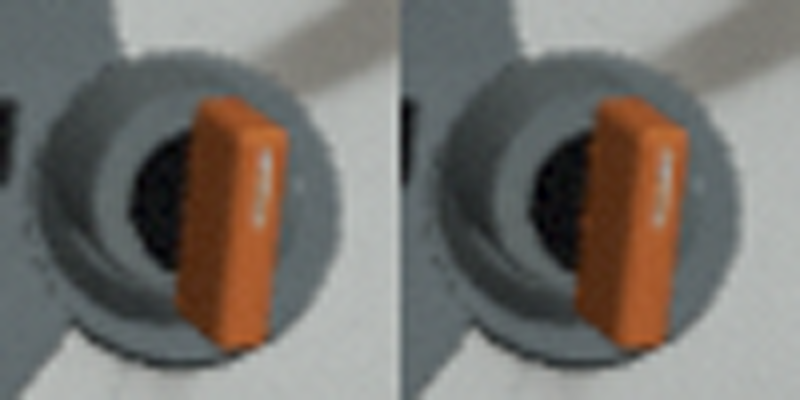

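```bash
python3 - <<'E'
from h import *
print(bot.finish_job())
E
```

```text
the job is handed in; nothing more can be done
None
```

I did all four steps in order and handed the job in at about 27.5 s of the 72 s allowed. The hand-in reported no verdict.

**What I did**
- **Loosening:** I turned the knob anticlockwise to about 1.26 rad, read from the wrist camera.
- **Table:** I swung it by the post to about 0.635 rad. The first look showed it about 0.014 rad short of the red mark, so I went back and nudged it.
- **Tightening:** I turned the knob clockwise until it stopped following the gripper.
- **Case:** I pushed it along the channel until it met the end stop, with about 6 N showing, then backed away.

**Final checks**
- **Pointer:** it lines up with the red mark in the last wrist picture. An earlier close measurement, before clamping, put it within about 0.005 rad.
- **Knob:** the bar sits exactly where it was at the start in the top picture, and I read it as about 0 rad.
- **Case:** no gap to the stop is visible, and its rear edge is about 13 mm inside the rail ends, which matches the home position.
- **Bystanders:** the screwdriver and dish have not moved, and the tweezers were never near the tool. The arm hides the tweezers in the last top picture.

**What went wrong or disagreed**
- My first two tries at the knob slipped off the bar, but the deeper grip held.
- In the pictures the fingertips looked about 15 to 25 mm shorter than the stated 19 mm ahead of the TCP, so I set depths from what I saw.
- The wrist force reached about 24 N at the post and 20 N at the knob, well under the limit.
- The tool drifted to about a 5° lean by the end, with no visible effect.

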